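# Load a ribbon cassette into the cable-sleeve printer

## Task

Load the wide ribbon cassette into the cable-marking printer: lift it by its handle, set it without dropping it into the sloping bay with its nose towards the keypad, and let go of it while the clamp frame is still open. Then swing the clamp frame over it and press its front bar down until the catch snaps and holds it shut with the cassette fully home. Leave the narrow cassette, the reel, the screwdriver and the carton where they are.

Things in the scene. Friction and masses are not known exactly. Their poses are not given: they have to be found in the camera images.
- cassette: The wide ribbon cassette, on the bench: grey box 80 (x) x 110 (y) x 32 mm high, about 280 g, with a nose 60 mm wide and as high as the box standing 16 mm out of its -x side, and a black bar handle on top. Origin: middle of the underside of the 80 x 110 box; z up out of its top. It fits the bay one way round only. The narrow cassette looks alike but is 70 mm wide.
- cassette_handle (a point): Middle of the wide cassette's handle bar, 62 mm straight above its origin; axes as the cassette's. The bar runs along x: 48 long, 14 wide (y), 16 high, its top 70 mm above the underside; on two posts at x = +-19 (10 mm long), 22 mm free under it. Grip the 14 mm width, fingers closing along y; fingertips may go 18 mm below this point.
- cassette_nose (a point): Middle of the front face of the wide cassette's nose: 56 mm from its origin along -x, 16 mm above the underside.
- printer: The printer, fixed: white case 250 wide (y), 251 deep (x), 40 mm high at its front (-x, turned to the robot's right, with keypad and dark display) and 160 mm at the back; between them its top is a deck sloping up at 30 degrees. Origin on the bench in mid-width, straight below point bay, 126 mm behind the front edge; z up, x level to the back.
- bay (a point): Middle of the mouth of the empty bay, in the plane of the deck, 112 mm above the bench. Axes of the deck: z square out of it (30 degrees from vertical, leaning to the front), x up the slope to the hinge. Bay 84 (x) x 114 (y) mm plus a notch 66 wide (y) out to x = -58.5 for the nose. Black rim round it, 5 mm high, with inner faces flaring 4 mm as lead-in.
- bay_seat (a point): Where the wide cassette's origin comes to lie when just set in (play 2 mm along and across, 3 in the notch), axes alike: 20 mm below point bay on the deck's normal, on a sprung steel plate that holds the cassette 8 mm proud. The spring takes 4 N to start, 9 N at the end; home, held down by the caught clamp, the underside is 7 to 8 mm deeper than this point; the bay's floor is at 9.5 mm.
- clamp (a joint): Angle of the clamp frame, rad: 0 shut flat over the deck, 2.09 upright, stop at 2.35 leaning to the back; starts at 1.9 to 2.3. Its hinge is stiff (0.24 N m): it stays where left. The last 0.12 rad press the cassette down and the frame's cross-pin past a sprung catch: about 8 to 10 N on the front bar, to 0; it stops at -0.02. Short of that it springs up; caught, it stays at about 0.01.
- clamp_hinge (a point): Middle of the clamp's hinge axis, along the printer's y: in the bay's axes at x = +70, z = +14 mm. The axes here turn with the frame: x away from its front bar, z out of its outer face; shut, they are the bay's. Flat aluminium frame 144 wide x 136 long, 10 mm thick about this plane, with a window 52 wide from 22 to 108 mm from the axis, for the handle; two rubber pads beneath.
- clamp_bar (a point): Middle of the outer (shut: upper) face of the clamp's front bar: 118 mm from the hinge axis, 6 mm out of the frame's middle plane; axes as clamp_hinge. The bar is 20 mm wide, 144 long (along the hinge), 12 thick; a cross-pin stands 9 mm out in front of its middle. Shut, the catch and its housing (40 wide, 34 mm high over the deck) begin 13 mm in front of this point.
- narrow_cassette: Another ribbon cassette, for another machine: like the wide one but 70 mm wide (y), nose 36 mm wide. Same origin and axes. Leave alone.
- sleeve_reel: Plywood reel of white marking sleeve lying flat on the bench, 100 mm across, 36 mm high; origin under its middle. Leave alone.
- screwdriver: Black-handled screwdriver lying on the bench, 200 mm long (x), 26 mm thick; origin under its middle. Leave alone.
- carton: Small cardboard carton on the bench, 110 (x) x 160 (y) x 70 mm high; origin under its middle. Leave alone.
Not all that is in view belongs to the job. Leave any red or yellow look-alike of the cassette alone.

How it is judged:
On the way, in this order (a step that is already met when the one before it is completed fails the run):
1. the wide cassette is lifted clear of the bench by its handle (height (world z) of cassette above 0.03 m and contact force between the fingers and cassette above 1 N and z of the grasp point in the frame of cassette above 0.045 m), for 0.2 s.
2. the wide cassette sits in the bay, nose to the front, let go, with the clamp still open (x of cassette in the frame of bay between -0.005 and 0.005 m and y of cassette in the frame of bay between -0.005 and 0.005 m and angle between the z axis of cassette and the z axis of bay, either way round below 0.07 rad and angle between the x axis of cassette and the x axis of bay, either way round below 0.07 rad and z of cassette_handle in the frame of bay above 0.02 m and x of cassette_nose in the frame of bay below -0.04 m and z of cassette in the frame of bay below -0.014 m and contact force between the fingers and cassette below 0.1 N and value of joint clamp above 1 rad), for 0.3 s.
At the end, for the whole second after the job is handed in: Clamp caught shut (below 0.025 rad) and still; wide cassette at rest in the bay, nose to the front, within 5 mm along and across and 4 degrees, its underside at least 25.5 mm below the deck; narrow cassette, reel, screwdriver and carton within 30 mm of where they began (x of cassette in the frame of bay between -0.005 and 0.005 m and y of cassette in the frame of bay between -0.005 and 0.005 m and angle between the z axis of cassette and the z axis of bay, either way round below 0.07 rad and angle between the x axis of cassette and the x axis of bay, either way round below 0.07 rad and z of cassette_handle in the frame of bay above 0.02 m and x of cassette_nose in the frame of bay below -0.04 m and z of cassette in the frame of bay below -0.0255 m and value of joint clamp below 0.025 rad and velocity of joint clamp between -0.02 and 0.02 rad/s and linear speed of cassette below 0.01 m/s and distance of each of narrow_cassette, sleeve_reel, screwdriver, carton from where it was at the start of the episode below 0.03 m); the robot touches nothing.
It fails at once if the narrow cassette is pushed out of its place (more than 30 mm) (distance of narrow_cassette from where it was at the start of the episode above 0.03 m).
It fails at once if the sleeve reel is pushed out of its place (more than 30 mm) (distance of sleeve_reel from where it was at the start of the episode above 0.03 m).
It fails at once if the screwdriver is pushed out of its place (more than 30 mm) (distance of screwdriver from where it was at the start of the episode above 0.03 m).
It fails at once if the carton is pushed out of its place (more than 30 mm) (distance of carton from where it was at the start of the episode above 0.03 m).
It fails at once if the wide cassette is dropped (falls freely at more than 0.8 m/s) (linear speed of cassette above 0.8 m/s and contact force between the fingers and cassette below 0.01 N).
It also fails if it takes over 72 s, if anything falls off the work surface, if the arm or the gripper's body presses on something with over 40 N, if the wrist force passes 120 N, or if a joint passes its speed limit or range.

## Robot

A 7-joint arm with a two-finger parallel gripper is mounted at the origin on the work surface. World frame = base frame: x ahead of the robot, y to its left, z up, the work surface at z = 0. Lengths are in m, angles in rad, forces in N, time in s.
With the tool pointing down it reaches from about 0.4 to 0.875 m from the base axis. Payload 6.5 kg.
Tool frame: the origin (TCP) lies at the very end of the fingers, on their centre line; the grasp point (between the pads) lies 19 mm behind it (manip.grip_point_offset is the distance from the TCP to the grasp point, in m); z points along the fingers, y is the direction in which the jaws open and shut (so a half turn about z gives the same grasp; the last joint's range is limited). The gripper opens to 88 mm and grips with 3 to 60 N. Pads are 18 mm wide; open, the fingers measure 123 mm over their backs; the gripper's body (75 mm by 187 mm) begins 45 mm behind the grasp point.
Start: joints at [-1.23, 0.536, -0.004, 1.538, 0.003, 1.067, -0.071], TCP at [0.257, 0.597, 0.239] pointing down, gripper open.
Joint ranges: [-2.7, 2.7], [-0.37, 2.16], [-1.27, 1.26], [0.24, 2.4], [-1.31, 4.45], [0.19, 1.91], [-2.76, 2.76]. Speed limits (rad/s): [2.39, 2.39, 3.14, 3.14, 3.14, 3.14, 3.14].

## Interface

Orientations are given as a rotation vector (axis times angle).
In Python, from station import manip gives the robot as it stands.
- The arm moves only by the shell command python3 -m inch 'ROWS' [FORCE]. ROWS is text: rows parted by semicolons, each of 7 numbers parted by spaces: the shift along the tool's x, y, z in mm, then the turn, a rotation vector about the tool's x, y, z in rad, then the opening in per cent of the stroke, from 0 (shut) to 100 (fully open). In form: tx ty tz rx ry rz claw; .... A call has 1 to 12 rows; each row is the pose to reach, as a shift and turn from the pose commanded when the call began, along the tool's axes at that moment; what a row does not reach only later rows make up. A row lasts 1/12 s, in which the tool goes at most 41.7 mm and 7.16 degrees, less where a joint would pass 70% of its speed; a pose out of reach is approached as far as the arm can. A call with a gripper value outside its range is refused whole. The fingers move at their own pace and stop on an object; FORCE is the grip in N (left out, the last holds). Time passes only in rows, so rows that repeat a pose let the fingers close. It gives the time, the measured TCP pose, the force and the opening at its end, in the units of the state.
- manip.read_state(): the state, without advancing time (a new reading comes with each control period).
- manip.snapshot(name): name is "side" or "top"; returns the picture (480x640x3 uint8, red, green, blue); there is no depth.
- manip.camera_params(name): a dict with "mtx" (3x3 intrinsics, pixels), "dist" ([k1, k2, p1, p2, k3] as OpenCV has them; the pictures are not rectified), "R" (3x3) and "t" (3): a world point X has camera coordinates R X + t. Camera axes: x right, y down, z forward; pixel columns grow to the right and rows downward; lengths in m; the calibration is good to about 2 mm. A picture is of the moment at which its call begins. camera_params takes no time and is no camera call.
- manip.job_done(): hands the job in, once; it reports no verdict.
Trained networks look in the newest picture that a camera, given by its name, has taken for a name from the list of things; names that differ only in an ending like _2 or _b are one class to them, and where a whole thing is asked for, a point or a joint stands for the part that bears it (a point fixed in the world has none). Each returns a list of dicts, best first, with "score" (0 to 1); they miss things now and then, are a little off and sometimes report something else, mostly with a low value. They report only what shows in the picture. A call takes as long as a camera call. They do not tell look-alikes from the thing itself.
- manip.look_for(camera, name): "position" ([column, row] in pixels, amid what is visible of it).
- manip.cut_out(camera, name): "pixels" (480x640 bool, what is visible of it) and "position" ([column, row] in pixels, amid what is visible of it).
- manip.tip_of(camera, name): "position" ([column, row] in pixels: a listed point, or the origin of a listed thing).
The state is a dict: "time_s": time; "joint_positions": joint angles; "joint_vel": joint speeds; "joint_torque": joint torques, N m; "eef_pos": TCP position; "ee_rot": TCP orientation; "ft_force": force on the tool from outside, world axes, zero at the start; "torque": the same for the moment, N m; "gripper_width": opening from 0.0 (shut) to 1.0 (fully open).
Only numpy, scipy, OpenCV 4.12 (cv2) and the standard library are available. Lean on these libraries where they do the work, as an engineer would, in place of code of your own. Each camera call takes 0.05 s, during which the arm holds its last target.

## Working session

There is one attempt and no reset: what is moved stays moved. The work goes in short steps, Python scripts to look and compute and a shell command to move; the robot and the scene stay as the last step left them, time stands still between calls to the robot, and variables do not carry over. Pictures are saved under pics/ and viewed, and the job is handed in when it is done.

```bash
ls; mkdir -p pics
python3 - <<'E'
from station import manip
import cv2
for n in ("side","top"):
    im=manip.snapshot(n); cv2.imwrite(f"pics/{n}0.png",im[:,:,::-1])
    p=manip.camera_params(n); print(n,p)
s=manip.read_state(); print(s)
E
```

```text
pics
side {'mtx': array([[449.44365832,   0.        , 314.77208584],
       [  0.        , 449.44365832, 240.61771432],
       [  0.        ,   0.        ,   1.        ]]), 'dist': array([-0.06621956,  0.        ,  0.        ,  0.        ,  0.        ]), 'R': array([[ 0.91481532, -0.40368451,  0.01231902],
       [-0.18621441, -0.44866633, -0.87408393],
       [ 0.35838127,  0.79733139, -0.48561871]]), 't': array([-0.46469689,  0.2065224 ,  0.92416225])}
top {'mtx': array([[567.47444011,   0.        , 316.22919579],
       [  0.        , 567.47444011, 239.3768942 ],
       [  0.        ,   0.        ,   1.        ]]), 'dist': array([-0.09374837,  0.        ,  0.        ,  0.        ,  0.        ]), 'R': array([[ 0.0200528 , -0.99978889,  0.00448003],
       [-0.98936188, -0.02048904, -0.14402521],
       [ 0.1440866 , -0.00154426, -0.98956388]]), 't': array([-0.00343791,  0.50312224,  1.50003083])}
{'time_s': 0.1, 'joint_positions': array([-1.2302024 ,  0.53707539, -0.00442222,  1.5387799 ,  0.00262003,
        1.06728074, -0.07120261]), 'joint_vel': array([-3.72059773e-04, -9.76088937e-04,  7.78837024e-04, -1.77090577e-03,
       -3.01582599e-04, -8.90155387e-04,  1.99952771e-05]), 'joint_torque': array([ 1.89232116e-03, -5.72077060e+01,  9.93844606e-01, -2.52235329e+01,
       -5.61097835e-02,  1.33444709e-02,  3.20639413e-05]), 'eef_pos': array([0.25699123, 0.59643701, 0.2379344 ]), 'ee_rot': array([-6.34459086e-01, -3.07668272e+00,  2.40045427e-03]), 'ft_force': array([-0.04068749,  0.2051572 ,  0.40298015]), 'torque': array([-0.02331859,  0.02697117,  0.00369839]), 'gripper_width': 0.9997455085804984}
```

View pics/side0.png

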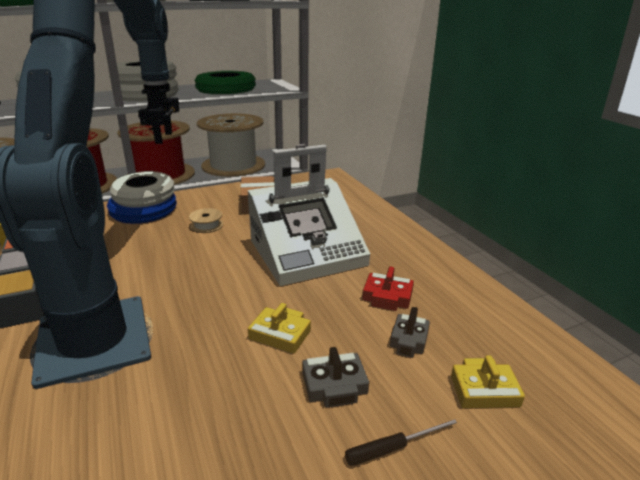

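View pics/top0.png

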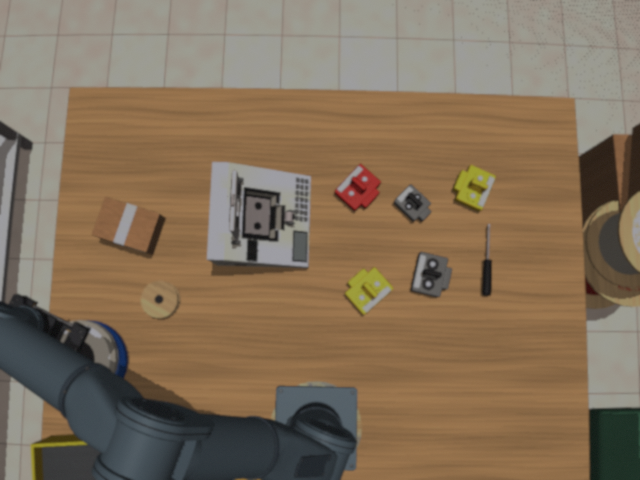

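The side view shows the wide cassette at about (335,375), the narrow one at (410,332) and the printer at (305,230). In the top view they are at (431,274), (412,203) and (260,215). Next I'll run the detectors.

```bash
cat > h.py <<'E'
import numpy as np, cv2
from scipy.optimize import least_squares
from scipy.spatial.transform import Rotation as R
from station import manip
P={n:manip.camera_params(n) for n in("side","top")}
def proj(n,X):
    p=P[n]; return cv2.projectPoints(np.atleast_2d(np.asarray(X,float)),cv2.Rodrigues(p["R"])[0],p["t"],p["mtx"],p["dist"])[0].reshape(-1,2)
def tri(obs):
    # obs {cam: px}
    f=lambda X:np.concatenate([proj(n,X)[0]-np.array(u) for n,u in obs.items()])
    r=least_squares(f,[0.5,0,0.1]); return r.x,np.abs(r.fun).max()
def onplane(n,u,z):
    p=P[n]; xy=cv2.undistortPoints(np.array([[u]],float),p["mtx"],p["dist"])[0,0]
    d=p["R"].T@np.array([xy[0],xy[1],1]); c=-p["R"].T@p["t"]; return c+d*(z-c[2])/d[2]
def toolT():
    s=manip.read_state(); return R.from_rotvec(s["ee_rot"]).as_matrix(),np.array(s["eef_pos"])
E
python3 - <<'E'
from h import *
import pickle
D={}
for n in("side","top"):
    manip.snapshot(n)
    for k in ["cassette","cassette_handle","cassette_nose","printer","bay","bay_seat","clamp_hinge","clamp_bar","narrow_cassette"]:
        r=manip.tip_of(n,k); D[n,k]=r
        print(n,k,[(np.round(q["position"],1).tolist(),round(q["score"],2)) for q in r[:5]])
pickle.dump(D,open("D.pkl","wb"))
print(manip.read_state()["time_s"])
E
```

```text
side cassette [([336.0, 383.5], 0.91), ([485.5, 387.9], 0.91), ([381.4, 293.8], 0.83), ([279.1, 331.5], 0.64)]
side cassette_handle [([390.3, 270.3], 0.92), ([493.3, 370.2], 0.87), ([336.5, 357.8], 0.84), ([278.0, 313.2], 0.73)]
side cassette_nose [([475.7, 365.5], 0.83), ([292.2, 313.2], 0.79), ([385.4, 300.8], 0.76), ([342.1, 396.2], 0.75)]
side printer [([310.6, 255.3], 0.58)]
side bay [([305.1, 217.0], 0.88)]
side bay_seat [([307.6, 220.1], 0.7), ([342.5, 395.1], 0.38)]
side clamp_hinge [([300.1, 191.9], 0.67)]
side clamp_bar [([298.1, 146.0], 0.7)]
side narrow_cassette [([410.2, 338.9], 0.67), ([258.4, 203.9], 0.37)]
top cassette [([366.7, 289.3], 0.98), ([429.1, 273.0], 0.92), ([358.5, 188.5], 0.92), ([472.6, 186.0], 0.87)]
top cassette_handle [([478.1, 183.0], 0.93), ([357.4, 180.9], 0.93), ([432.0, 272.6], 0.85), ([368.5, 290.5], 0.77)]
top cassette_nose [([449.4, 279.8], 0.9), ([371.8, 202.9], 0.81), ([458.2, 179.8], 0.76), ([357.7, 277.2], 0.71)]
top printer [([266.5, 222.3], 0.71)]
top bay [([258.7, 215.8], 0.95)]
top bay_seat [([256.7, 216.7], 0.86)]
top clamp_hinge [([240.3, 210.1], 0.65)]
top clamp_bar [([230.2, 201.0], 0.95)]
top narrow_cassette [([412.8, 203.4], 0.71)]
1.1
```

Run:
```python
import cv2
s=cv2.imread("pics/side0.png");t=cv2.imread("pics/top0.png")
def c(im,x,y,w,h,k,n):
    o=cv2.resize(im[y:y+h,x:x+w],None,fx=k,fy=k,interpolation=cv2.INTER_CUBIC)
    for i in range(0,w,20): cv2.putText(o,str(x+i),(i*k,10),0,.35,(0,0,255),1); cv2.line(o,(i*k,12),(i*k,16),(0,0,255),1)
    for i in range(0,h,20): cv2.putText(o,str(y+i),(0,i*k+4),0,.35,(0,0,255),1)
    cv2.imwrite(n,o)
c(s,235,140,140,145,4,"pics/c1.png"); c(t,200,155,120,120,5,"pics/c2.png")
c(s,295,340,80,65,8,"pics/c3.png"); c(t,400,245,60,60,9,"pics/c4.png")
```

```text
(no output)
```

View pics/c1.png

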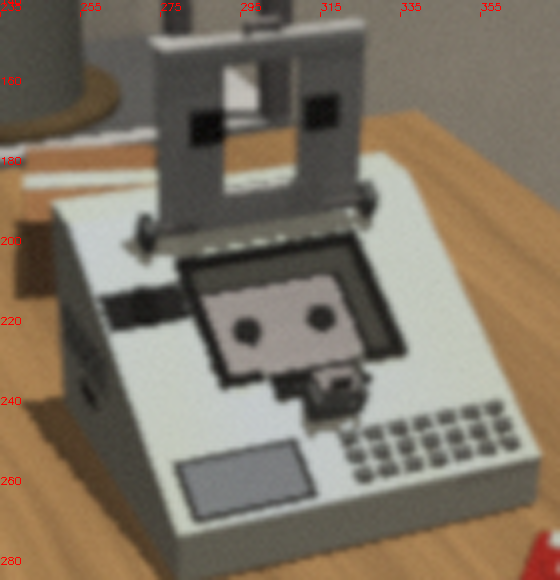

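View pics/c2.png

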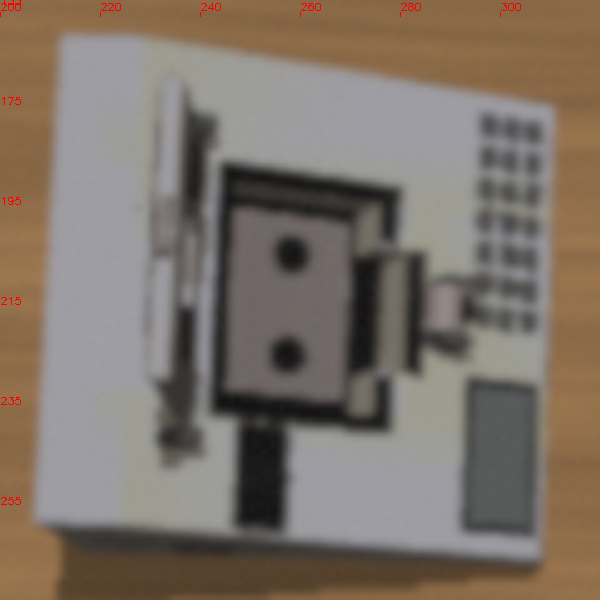

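View pics/c3.png

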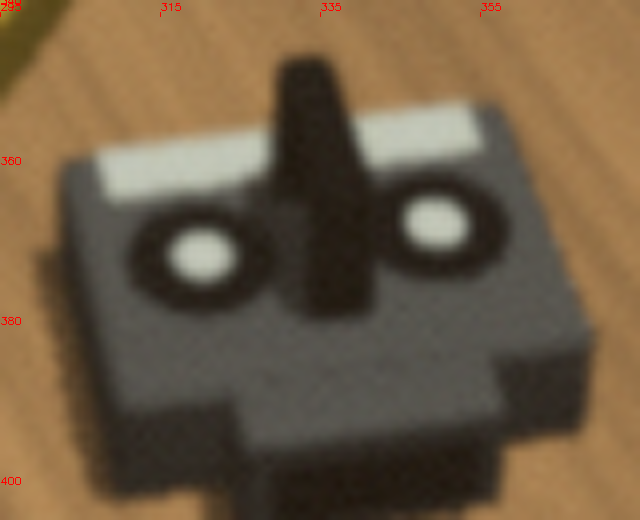

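View pics/c4.png

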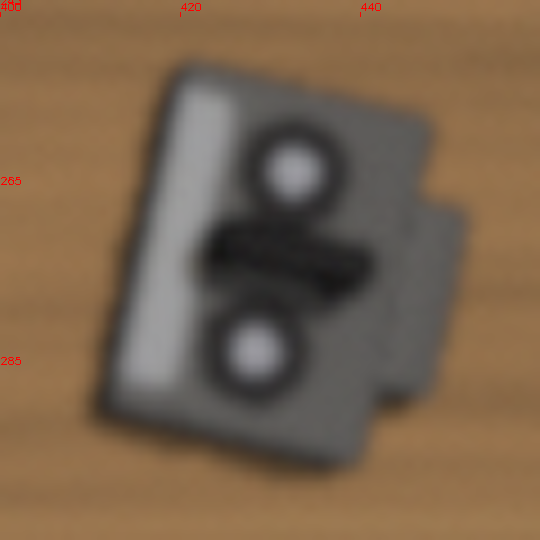

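```bash
cat > fit.py <<'E'
from h import *
def px(o,k,L): return np.array([[o[0]+(u+.5)/k-.5,o[1]+(v+.5)/k-.5] for u,v in L])
b=.125; t30=np.tan(np.pi/6); xk=(.160-.112)/t30; zf=.112-.126*t30
RY=R.from_euler('y',-30,degrees=True).as_matrix()  # deck axes in printer frame
bayo=np.array([0,0,.112])
# printer pts
side_pts=[([-.126,b,zf],(178,537)),([-.126,-b,zf],(540,457)),([-.126,-b,0],(535,500)),([.125,b,.16],(52,203)),([.125,-b,.16],(385,152)),([xk,-b,.16],(412,180))]
top_pts=[([-.126,-b,zf],(553,106)),([-.126,b,zf],(540,562)),([.125,-b,.16],(62,36)),([.125,b,.16],(36,522))]
# rim outer corners (sx,sy)
rim_top=[((1,-1),(222,163)),((1,1),(211,412)),((-1,-1),(400,187)),((-1,1),(390,430))]
rim_side=[((1,1),(178,262)),((1,-1),(355,233)),((-1,1),(222,387)),((-1,-1),(406,355))]
S=px((235,140),4,[q for _,q in side_pts]);T=px((200,155),5,[q for _,q in top_pts])
RT=px((200,155),5,[q for _,q in rim_top]);RS=px((235,140),4,[q for _,q in rim_side])
A=np.array([q for q,_ in side_pts]);B=np.array([q for q,_ in top_pts])
def W(p,X): return R.from_euler('z',p[2]).apply(X)+[p[0],p[1],0]
def rim(p,L): return np.array([RY@np.array([sx*(.042+p[3]),sy*(.057+p[3]),.005])+bayo for (sx,sy),_ in L])
def f(p): return np.concatenate([(proj("side",W(p,A))-S).ravel(),(proj("top",W(p,B))-T).ravel(),(proj("top",W(p,rim(p,rim_top)))-RT).ravel(),(proj("side",W(p,rim(p,rim_side)))-RS).ravel()])
r=least_squares(f,[.5,.2,np.pi/2,.006],loss='soft_l1')
print("printer",r.x); print(np.round(f(r.x).reshape(-1,2),1).tolist())
p=r.x
for nm,X in [("bay",bayo),("hinge",bayo+RY@[.07,0,.014]),("seat",bayo+RY@[0,0,-.02])]:
    w=W(p,X); print(nm,np.round(w,4),[proj(n,w)[0].round(1) for n in("side","top")])
c=[]
for n,u in(("side",[298.1,146.0]),("top",[230.2,201.0])):
    pass
def bar(p,a): return W(p,bayo+RY@(np.array([.07,0,.014])+R.from_euler('y',a).as_matrix()@[-.118,0,.006]))
for a in (1.9,2.0,2.1,2.2,2.3): print(a,bar(p,a).round(4),[proj(n,bar(p,a))[0].round(1) for n in("side","top")])
# cassette
h=.032
cs=[([.04,.055,h],(62,163)),([.04,-.055,h],(492,104)),([-.04,-.055,h],(592,340)),([-.04,.055,h],(118,410)),([-.04,-.055,0],(580,430)),([-.04,.055,0],(108,497)),([-.056,.03,h],(248,448)),([-.056,-.03,h],(502,412)),([-.056,-.03,0],(495,500))]
ct=[([.04,-.055,h],(185,62)),([.04,.055,h],(108,405)),([-.04,-.055,h],(432,118)),([-.04,.055,h],(355,468)),([-.056,-.03,h],(466,208)),([-.056,.03,h],(427,400))]
S2=px((295,340),8,[q for _,q in cs]);T2=px((400,245),9,[q for _,q in ct])
A2=np.array([q for q,_ in cs]);B2=np.array([q for q,_ in ct])
def g(p): return np.concatenate([(proj("side",W(p,A2))-S2).ravel(),(proj("top",W(p,B2))-T2).ravel()])
r2=min((least_squares(g,[.4,-.25,y0],loss='soft_l1') for y0 in(0,1.5,3,-1.5)),key=lambda r:r.cost)
print("cassette",r2.x); print(np.round(g(r2.x).reshape(-1,2),1).tolist())
print("handle",[proj(n,W(r2.x,np.array([0,0,.062])))[0].round(1) for n in("side","top")])
np.save("fit.npy",[p[:3],r2.x])
E
python3 fit.py
```

```text
printer [0.55318052 0.15314274 1.56205285 0.00795734]
[[0.4, -0.0], [0.7, -0.0], [0.9, 2.0], [0.1, -0.6], [-0.1, -0.1], [-0.6, -2.1], [0.3, 0.7], [0.1, 0.1], [-0.2, 0.0], [-0.7, 0.4], [0.5, 0.2], [0.2, 0.6], [-0.2, 0.7], [-0.2, 0.7], [-0.1, -0.6], [0.4, -0.6], [0.7, -0.7], [0.8, -1.5]]
bay [0.5532 0.1531 0.112 ] [array([307.6, 216.8]), array([260.3, 214.9])]
hinge [0.5536 0.2068 0.1591] [array([300., 193.]), array([237.2, 210.8])]
seat [0.5533 0.1631 0.0947] [array([306.1, 221.1]), array([257.1, 216. ])]
1.9 [0.5535 0.1899 0.2761] [array([302.3, 152.9]), array([237.8, 201.2])]
2.0 [0.5536 0.2016 0.2772] [array([300.6, 151.1]), array([232.7, 200.9])]
2.1 [0.5537 0.2134 0.2771] [array([298.9, 149.9]), array([227.6, 200.8])]
2.2 [0.5538 0.2252 0.2758] [array([297.3, 149. ]), array([222.6, 200.8])]
2.3 [0.5539 0.2367 0.2734] [array([295.7, 148.7]), array([217.8, 200.9])]
cassette [ 0.41414259 -0.30029837  1.35157486]
[[-1.3, -1.6], [1.2, -1.7], [1.1, -0.5], [-0.5, -0.3], [1.2, 0.8], [0.6, 1.4], [-0.7, -0.1], [1.3, -0.6], [1.0, 1.0], [-1.1, -0.1], [-1.2, 1.2], [0.0, 0.6], [0.2, 1.2], [0.1, 0.9], [-0.1, 1.1]]
handle [array([334.9, 357.6]), array([431.4, 273.5])]
```

```bash
cat >> h.py <<'E'
def rel(Xw,Rw):
    Rt,pt=toolT(); return (Rt.T@(np.asarray(Xw)-pt)*1000).round(1), R.from_matrix(Rt.T@Rw).as_rotvec().round(4)
def down(yaw): # tool x axis at yaw, z down
    return R.from_euler('z',yaw).as_matrix()@np.diag([1,-1,-1.])
E
python3 - <<'E'
from h import *
_,c=np.load("fit.npy",allow_pickle=True)
print(toolT())
for X,y in [((.257,.597,.38),c[2]),((.45,.40,.40),None),((.58,.10,.40),None),((.53,-.15,.36),None),((c[0],c[1],.20),c[2]),((c[0],c[1],.1),c[2])]:
    print(X,rel(X,down(c[2])))
E
```

```text
(array([[-9.18394833e-01,  3.95665171e-01,  6.44599871e-05],
       [ 3.95665171e-01,  9.18394835e-01, -5.32920639e-06],
       [-6.13083006e-05,  2.06102562e-05, -9.99999998e-01]]), array([0.25721055, 0.59694107, 0.23872583]))
(0.257, 0.597, 0.38) (array([   0.2,   -0. , -141.3]), array([1.0000e-04, 0.0000e+00, 1.3832e+00]))
(0.45, 0.4, 0.4) (array([-255. , -104.6, -161.3]), array([1.0000e-04, 0.0000e+00, 1.3832e+00]))
(0.58, 0.1, 0.4) (array([-493.1, -328.7, -161.3]), array([1.0000e-04, 0.0000e+00, 1.3832e+00]))
(0.53, -0.15, 0.36) (array([-546.1, -578.1, -121.3]), array([1.0000e-04, 0.0000e+00, 1.3832e+00]))
(np.float64(0.414142585846495), np.float64(-0.3002983727136847), 0.2) (array([-499.1, -761.9,   38.7]), array([1.0000e-04, 0.0000e+00, 1.3832e+00]))
(np.float64(0.414142585846495), np.float64(-0.3002983727136847), 0.1) (array([-499.1, -761.9,  138.7]), array([1.0000e-04, 0.0000e+00, 1.3832e+00]))
```

```bash
python3 -m inch '0 0 -40 0 0 0 100;0 0 -80 0 0 0 100;-20 -10 -115 0 0 0.1 100;-50 -25 -145 0 0 0.2 100;-85 -37 -161 0 0 0.3 100;-120 -50 -161 0 0 0.4 100;-155 -63 -161 0 0 0.5 100;-190 -78 -161 0 0 0.6 100;-225 -92 -161 0 0 0.7 100;-255 -105 -161 0 0 0.8 100;-277 -126 -161 0 0 0.9 100;-300 -147 -161 0 0 1 100'
```

```text
time_s: 2.1
eef_pos: [0.4753, 0.3418, 0.3996]
ee_rot: [2.038, 2.39, -0.0]
ft_force: [0.0, -0.6, -0.6]
gripper_width: 0.999
```

Run:
```python
from h import *
_,c=np.load("fit.npy",allow_pickle=True)
print(toolT())
for X in [(.58,.10,.40),(.53,-.15,.36),(c[0],c[1],.20),(c[0],c[1],.12)]:
    print(X,rel(X,down(c[2])))
```

```text
(array([[-1.57966218e-01,  9.87444517e-01,  2.60558910e-05],
       [ 9.87444516e-01,  1.57966219e-01, -4.62833614e-05],
       [-4.98182020e-05,  1.84175391e-05, -9.99999999e-01]]), array([0.47534347, 0.34177476, 0.39963844]))
(0.58, 0.1, 0.4) (array([-255.3,   65.2,   -0.3]), array([0.    , 0.    , 0.3779]))
(0.53, -0.15, 0.36) (array([-494.2,  -23.7,   39.7]), array([0.    , 0.    , 0.3779]))
(np.float64(0.414142585846495), np.float64(-0.3002983727136847), 0.2) (array([-624.3, -161.9,  199.7]), array([0.    , 0.    , 0.3779]))
(np.float64(0.414142585846495), np.float64(-0.3002983727136847), 0.12) (array([-624.3, -161.9,  279.7]), array([0.    , 0.    , 0.3779]))
```

```bash
python3 -m inch '-36 9 0 0 0 0.05 100;-72 18 0 0 0 0.1 100;-110 28 0 0 0 0.15 100;-147 37 0 0 0 0.2 100;-184 46 0 0 0 0.25 100;-221 56 0 0 0 0.3 100;-257 62 0 0 0 0.35 100;-297 52 0 0 0 0.378 100;-337 38 0 0 0 0.378 100;-377 24 3 0 0 0.378 100;-415 8 8 0 0 0.378 100;-452 -9 15 0 0 0.378 100'; python3 -m inch '-36 -18 15 0 0 0 100;-68 -42 35 0 0 0 100;-97 -70 52 0 0 0 100;-124 -98 70 0 0 0 100;-148 -126 87 0 0 0 100;-165 -145 115 0 0 0 100;-172 -153 145 0 0 0 100;-172 -153 180 0 0 0 100;-172 -153 200 0 0 0 100'
```

```text
time_s: 3.1
eef_pos: [0.5394, -0.1052, 0.3853]
ee_rot: [2.445, 1.971, 0.002]
ft_force: [0.8, -0.6, 0.2]
gripper_width: 1.001
time_s: 3.85
eef_pos: [0.3518, -0.2386, 0.1827]
ee_rot: [-2.447, -1.968, 0.001]
ft_force: [0.4, 0.6, 0.3]
gripper_width: 1.0
```

Run:
```python
from h import *
_,c=np.load("fit.npy",allow_pickle=True)
print(toolT(),c)
for X in [(c[0],c[1],.12),(c[0],c[1],.046)]:
    print(X,rel(X,down(c[2])))
for n in("side","top"):
    im=manip.snapshot(n)[:,:,::-1]; 
    x,y=(270,250) if n=="side" else (360,200)
    cv2.imwrite(f"pics/a_{n}.png",cv2.resize(im[y:y+170,x:x+170],None,fx=3.5,fy=3.5,interpolation=cv2.INTER_CUBIC))
```

```text
(array([[ 2.14224081e-01,  9.76783308e-01, -1.55301872e-03],
       [ 9.76784399e-01, -2.14222916e-01,  8.83132587e-04],
       [ 5.29936970e-04, -1.70615272e-03, -9.99998404e-01]]), array([ 0.35177129, -0.23857524,  0.18271084])) [ 0.41414259 -0.30029837  1.35157486]
(np.float64(0.414142585846495), np.float64(-0.3002983727136847), 0.12) (array([-47. ,  74.3,  62.6]), array([-0.0017, -0.0005,  0.0033]))
(np.float64(0.414142585846495), np.float64(-0.3002983727136847), 0.046) (array([-47. ,  74.4, 136.6]), array([-0.0017, -0.0005,  0.0033]))
```

View pics/a_side.png

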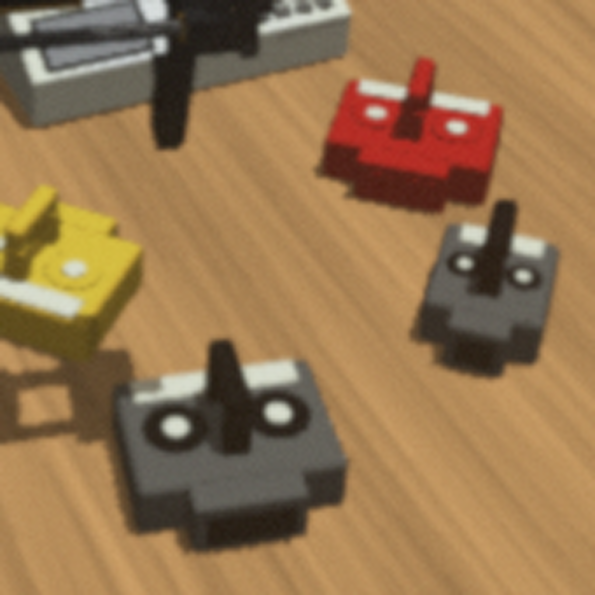

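View pics/a_top.png

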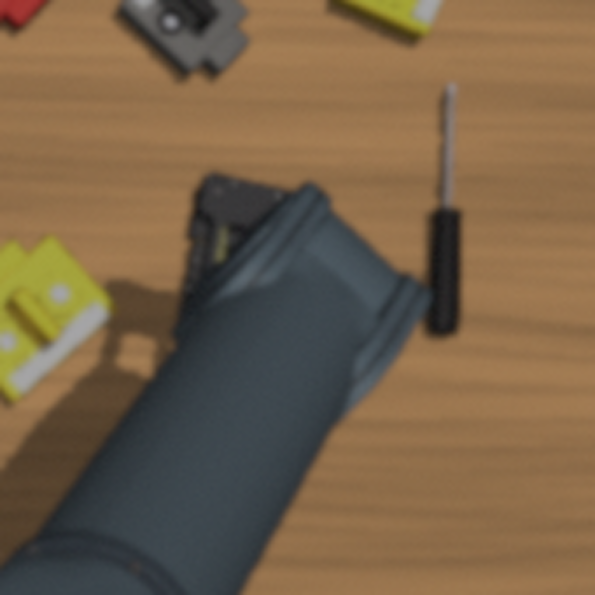

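```bash
python3 -m inch '-20 30 10 0 0 0 100;-40 60 30 0 0 0 100;-47 74 62 0 0 0 100;-47 74 62 0 0 0 100;-47 74 62 0 0 0 100'
python3 - <<'E'
from h import *
_,c=np.load("fit.npy",allow_pickle=True)
print(toolT(),c)
for X in [(c[0],c[1],.12),(c[0],c[1],.046)]:
    print(X,rel(X,down(c[2])))
for n in("side","top"):
    im=manip.snapshot(n)[:,:,::-1]; 
    x,y=(270,280) if n=="side" else (360,200)
    cv2.imwrite(f"pics/b_{n}.png",cv2.resize(im[y:y+150,x:x+150],None,fx=4,fy=4,interpolation=cv2.INTER_CUBIC))
E
```

```text
time_s: 4.37
eef_pos: [0.4161, -0.3005, 0.1229]
ee_rot: [-2.445, -1.971, 0.002]
ft_force: [-0.9, 0.0, 0.0]
gripper_width: 1.002
(array([[ 2.12215917e-01,  9.77220707e-01, -2.02339636e-03],
       [ 9.77222801e-01, -2.12215563e-01,  3.90620079e-04],
       [-4.76741657e-05, -2.06020485e-03, -9.99997877e-01]]), array([ 0.41606145, -0.30051064,  0.12286283])) [ 0.41414259 -0.30029837  1.35157486]
(np.float64(0.414142585846495), np.float64(-0.3002983727136847), 0.12) (array([-0.2, -1.9,  2.9]), array([-0.0021,  0.0001,  0.0054]))
(np.float64(0.414142585846495), np.float64(-0.3002983727136847), 0.046) (array([-0.2, -1.8, 76.9]), array([-0.0021,  0.0001,  0.0054]))
```

View pics/b_side.png

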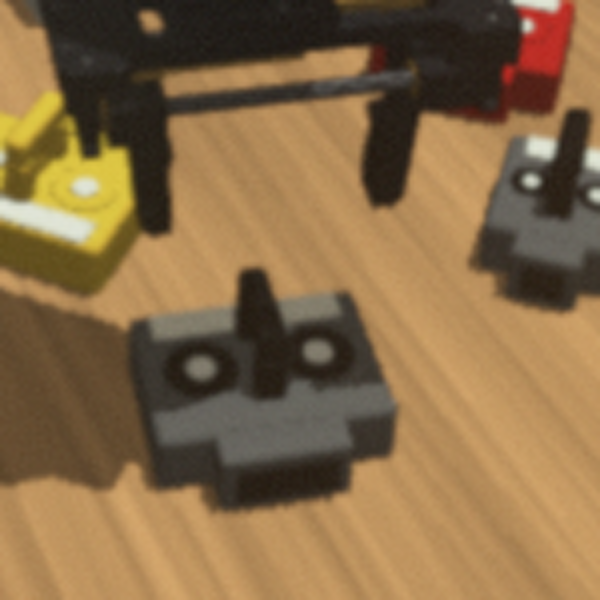

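```bash
python3 -m inch '0 -1 30 0 0 0.005 100;0 -2 55 0 0 0.005 100;0 -2 70 0 0 0.005 100;0 -2 76 0 0 0.005 100;0 -2 76 0 0 0.005 100;0 -2 76 0 0 0.005 100' 40
python3 - <<'E'
from h import *
print(toolT())
for n in("side","top"):
    im=manip.snapshot(n)[:,:,::-1]; 
    x,y=(270,280) if n=="side" else (360,200)
    cv2.imwrite(f"pics/d_{n}.png",cv2.resize(im[y:y+150,x:x+150],None,fx=4,fy=4,interpolation=cv2.INTER_CUBIC))
E
```

```text
time_s: 4.97
eef_pos: [0.4149, -0.3002, 0.0486]
ee_rot: [2.449, 1.964, 0.002]
ft_force: [0.7, 0.1, 0.3]
gripper_width: 0.999
(array([[ 2.17078422e-01,  9.76151709e-01,  2.19084787e-03],
       [ 9.76154102e-01, -2.17077039e-01, -8.53334478e-04],
       [-3.57401139e-04,  2.32384564e-03, -9.99997236e-01]]), array([ 0.41488633, -0.30024014,  0.04864861]))
```

View pics/d_side.png

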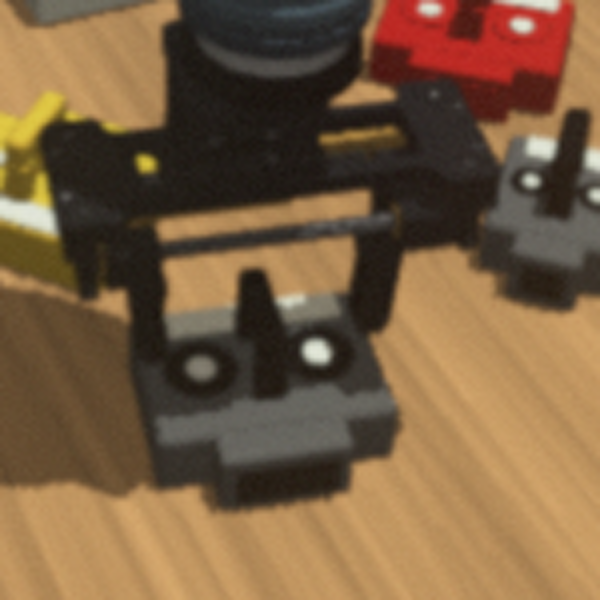

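```bash
python3 -m inch '0 0 2 0 0 0 50;0 0 2 0 0 0 20;0 0 2 0 0 0 0;0 0 2 0 0 0 0;0 0 2 0 0 0 0;0 0 2 0 0 0 0;0 0 2 0 0 0 0;0 0 2 0 0 0 0;0 0 2 0 0 0 0;0 0 2 0 0 0 0' 40
python3 - <<'E'
from h import *
print(toolT())
for n in("side","top"):
    im=manip.snapshot(n)[:,:,::-1]; 
    x,y=(270,280) if n=="side" else (360,200)
    cv2.imwrite(f"pics/e_{n}.png",cv2.resize(im[y:y+150,x:x+150],None,fx=4,fy=4,interpolation=cv2.INTER_CUBIC))
E
```

```text
time_s: 5.9
eef_pos: [0.4141, -0.3, 0.0449]
ee_rot: [2.451, 1.965, -0.0]
ft_force: [-0.1, 0.2, -0.7]
gripper_width: 0.267
(array([[ 2.17282913e-01,  9.76108669e-01, -4.76136652e-05],
       [ 9.76108668e-01, -2.17282915e-01, -4.61707135e-05],
       [-5.54132697e-05, -3.64440042e-05, -9.99999998e-01]]), array([ 0.41406314, -0.3000099 ,  0.04487355]))
```

View pics/e_side.png

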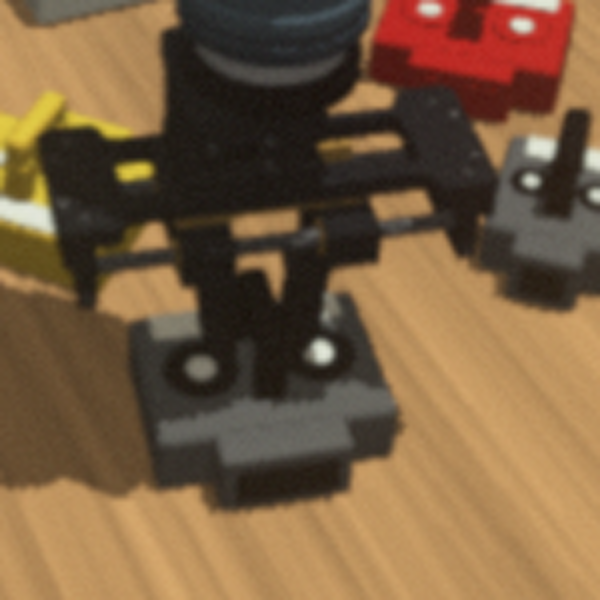

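```bash
python3 -m inch '0 0 0 0 0 0 0;0 0 0 0 0 0 0;0 0 0 0 0 0 0;0 0 0 0 0 0 0;0 0 0 0 0 0 0'; python3 -m inch '0 0 -5 0 0 0 0;0 0 -15 0 0 0 0;0 0 -30 0 0 0 0;0 0 -50 0 0 0 0;0 0 -70 0 0 0 0;0 0 -90 0 0 0 0;0 0 -110 0 0 0 0;0 0 -110 0 0 0 0;0 0 -110 0 0 0 0'
python3 - <<'E'
from h import *
print(toolT())
for n in("side","top"):
    im=manip.snapshot(n)[:,:,::-1]; 
    x,y=(270,230) if n=="side" else (360,200)
    cv2.imwrite(f"pics/f_{n}.png",cv2.resize(im[y:y+200,x:x+200],None,fx=3,fy=3,interpolation=cv2.INTER_CUBIC))
E
```

```text
time_s: 6.42
eef_pos: [0.4143, -0.3001, 0.0449]
ee_rot: [2.451, 1.965, 0.0]
ft_force: [0.5, 0.3, -1.1]
gripper_width: 0.155
time_s: 7.17
eef_pos: [0.4145, -0.3, 0.1558]
ee_rot: [2.449, 1.965, 0.002]
ft_force: [0.2, 0.8, -2.4]
gripper_width: 0.154
(array([[ 2.17111679e-01,  9.76144736e-01,  1.99343483e-03],
       [ 9.76146768e-01, -2.17111059e-01, -5.24574880e-04],
       [-7.92642592e-05,  2.05977630e-03, -9.99997876e-01]]), array([ 0.41449222, -0.30002336,  0.15579395]))
```

View pics/f_side.png

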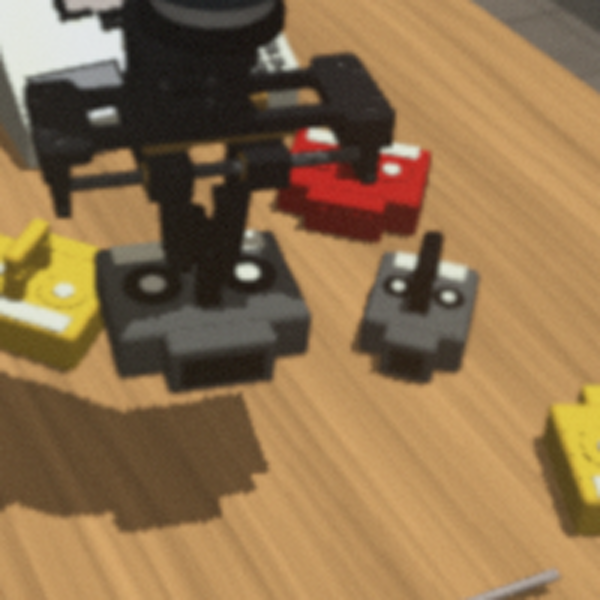

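```bash
cat >> h.py <<'E'
pr,ca=np.load("fit.npy",allow_pickle=True)
RB=R.from_euler('z',pr[2]).as_matrix()@R.from_euler('y',-30,degrees=True).as_matrix()
OB=np.array([pr[0],pr[1],.112])
RTOOL=RB@np.diag([1,-1,-1.])
def tcp_for(cx,cy,cz,dz=.045): return OB+RB@np.array([cx,cy,cz+dz])
E
python3 - <<'E'
from h import *
print(RB.round(3),OB)
for X,Q in [((.45,-.2,.33),RTOOL),((.52,-.05,.36),RTOOL),(tcp_for(-.02,0,.10),RTOOL),(tcp_for(0,0,.05),RTOOL)]: print(np.round(X,3),rel(X,Q))
E
```

```text
[[ 0.008 -1.    -0.004]
 [ 0.866  0.009 -0.5  ]
 [ 0.5    0.     0.866]] [0.55318052 0.15314274 0.112     ]
[ 0.45 -0.2   0.33] (array([ 105. ,   13.9, -175.8]), array([ 0.0537,  0.5208, -0.2055]))
[ 0.52 -0.05  0.36] (array([ 266.6,   49.6, -205.7]), array([ 0.0537,  0.5208, -0.2055]))
[0.552 0.063 0.228] (array([384.2,  56.8, -73.2]), array([ 0.0537,  0.5208, -0.2055]))
[0.553 0.106 0.194] (array([425.6,  48. , -39.9]), array([ 0.0537,  0.5208, -0.2055]))
```

```bash
python3 -m inch '5 0 -20 0 0 0 0;15 0 -45 0 0 0 0;25 3 -75 0 0 0 0;40 6 -105 0 0.03 -0.01 0;60 8 -130 0.01 0.08 -0.03 0;80 11 -150 0.01 0.13 -0.05 0;105 14 -165 0.02 0.19 -0.07 0;130 20 -175 0.025 0.25 -0.1 0;155 26 -182 0.03 0.31 -0.12 0;180 32 -185 0.04 0.37 -0.145 0;205 38 -185 0.045 0.43 -0.17 0;225 42 -185 0.05 0.48 -0.19 0'
python3 - <<'E'
from h import *
print(toolT())
for X,Q in [((.52,-.05,.36),RTOOL),(tcp_for(-.03,0,.13),RTOOL),(tcp_for(0,0,.07),RTOOL)]: print(np.round(X,3),rel(X,Q))
E
```

```text
time_s: 8.27
eef_pos: [0.5044, -0.0879, 0.3386]
ee_rot: [-1.974, -1.927, -0.484]
ft_force: [-0.5, 0.4, -2.1]
gripper_width: 0.154
(array([[ 0.02221713,  0.99973245,  0.00643627],
       [ 0.88432028, -0.02265455,  0.46633079],
       [ 0.46635184, -0.00466881, -0.884587  ]]), array([ 0.50436468, -0.08788718,  0.33859894]))
[ 0.52 -0.05  0.36] (array([43.8, 14.7, -1.2]), array([ 0.0026,  0.0384, -0.0144]))
[0.552 0.04  0.249] (array([ 71.9,  45.3, 139.4]), array([ 0.0026,  0.0384, -0.0144]))
[0.553 0.096 0.212] (array([104.1,  44.7, 198.2]), array([ 0.0026,  0.0384, -0.0144]))
```

```bash
python3 -m inch '12 8 15 0 0.02 -0.007 0;25 16 35 0 0.038 -0.014 0;38 25 60 0.003 0.038 -0.014 0;52 34 90 0.003 0.038 -0.014 0;64 42 115 0.003 0.038 -0.014 0;72 45 139 0.003 0.038 -0.014 0;86 45 160 0.003 0.038 -0.014 0;98 45 178 0.003 0.038 -0.014 0;104 45 188 0.003 0.038 -0.014 0;104 45 188 0.003 0.038 -0.014 0;104 45 188 0.003 0.038 -0.014 0;104 45 188 0.003 0.038 -0.014 0'
python3 - <<'E'
from h import *
Rt,pt=toolT(); print(pt)
print("cassette in bay if grasp nominal", RB.T@(pt+Rt@[0,0,.045]-OB))
print(rel(tcp_for(0,0,.03),RTOOL))
s=manip.read_state(); print(s["joint_positions"].round(2),s["ft_force"])
for n in("side","top"):
    im=manip.snapshot(n)[:,:,::-1]; cv2.imwrite(f"pics/gfull_{n}.png",im)
    x,y=(230,120) if n=="side" else (190,140)
    cv2.imwrite(f"pics/g_{n}.png",cv2.resize(im[y:y+150,x:x+150],None,fx=4,fy=4,interpolation=cv2.INTER_CUBIC))
E
```

```text
time_s: 9.27
eef_pos: [0.5534, 0.0868, 0.2215]
ee_rot: [-1.944, -1.92, -0.517]
ft_force: [0.2, 0.1, -2.2]
gripper_width: 0.148
[0.55343549 0.08675826 0.22153627]
cassette in bay if grasp nominal [-0.00294536 -0.00098946  0.08305188]
(array([ 3., -1., 53.]), array([ 0.0034,  0.005 , -0.0027]))
[-0.24  0.47  0.39  1.86 -0.81  1.07  0.59] [ 0.21194718  0.13650568 -2.17231656]
```

View pics/g_side.png

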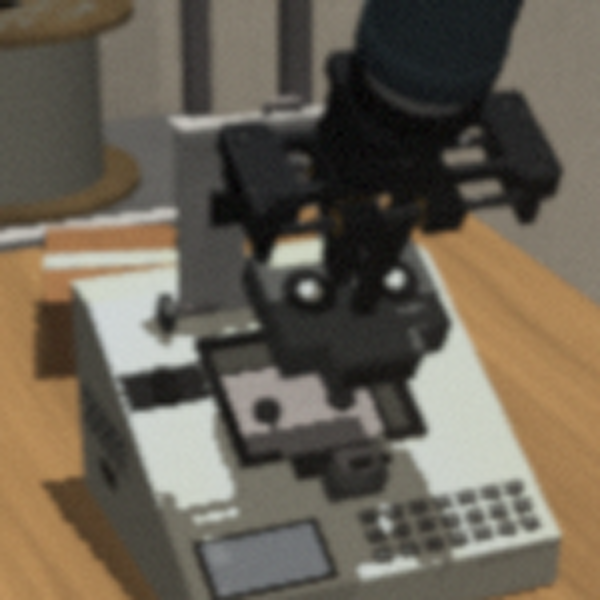

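View pics/g_top.png

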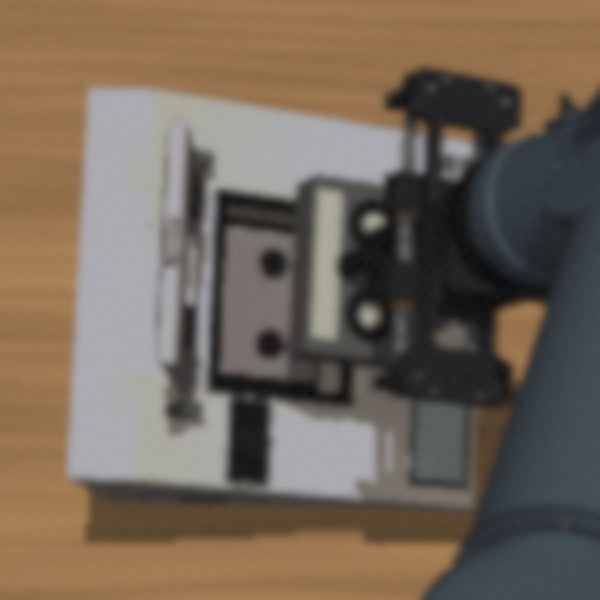

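The cassette is held tilted above the bay. To check the grasp I'll overlay the nominal model on the pictures.

```bash
cat >> h.py <<'E'
def cass_pts(h=.032):
    base=[[.04,.055],[.04,-.055],[-.04,-.055],[-.04,-.03],[-.056,-.03],[-.056,.03],[-.04,.03],[-.04,.055]]
    return np.array([[x,y,h] for x,y in base])
def overlay(im,n,Rc,oc,x,y,w,k,out):
    o=cv2.resize(im[y:y+w,x:x+w],None,fx=k,fy=k,interpolation=cv2.INTER_CUBIC)
    def pl(X,col):
        u=(proj(n,X)-[x,y]+.5)*k-.5
        cv2.polylines(o,[np.round(u).astype(int)],True,col,1)
    for h,col in((.032,(0,255,0)),(0,(0,160,0))): pl(cass_pts(h)@Rc.T+oc,col)
    pl(np.array([[a,b,c] for a,b,c in[(-.024,0,.07),(.024,0,.07)]])@Rc.T+oc,(0,255,255))
    m=np.array([[.042,.057,0],[.042,-.057,0],[-.042,-.057,0],[-.042,-.033,0],[-.0585,-.033,0],[-.0585,.033,0],[-.042,.033,0],[-.042,.057,0]])
    pl(m@RB.T+OB,(255,0,255))
    cv2.imwrite(out,o)
E
python3 - <<'E'
from h import *
Rt,pt=toolT(); Rc=Rt@np.diag([1,-1,-1.]); oc=pt+Rt@[0,0,.045]
for n in("side","top"):
    im=cv2.imread(f"pics/gfull_{n}.png"); x,y=(270,165) if n=="side" else (230,160)
    overlay(im,n,Rc,oc,x,y,85,7,f"pics/ov_{n}.png")
E
```

```text
(no output)
```

View pics/ov_side.png

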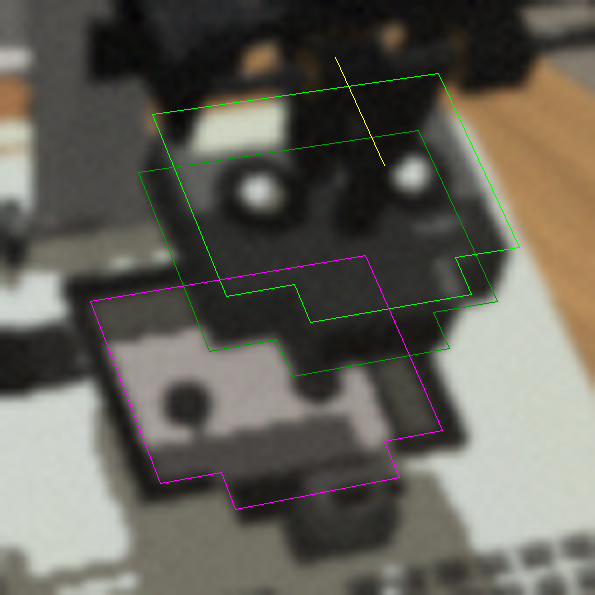

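View pics/ov_top.png

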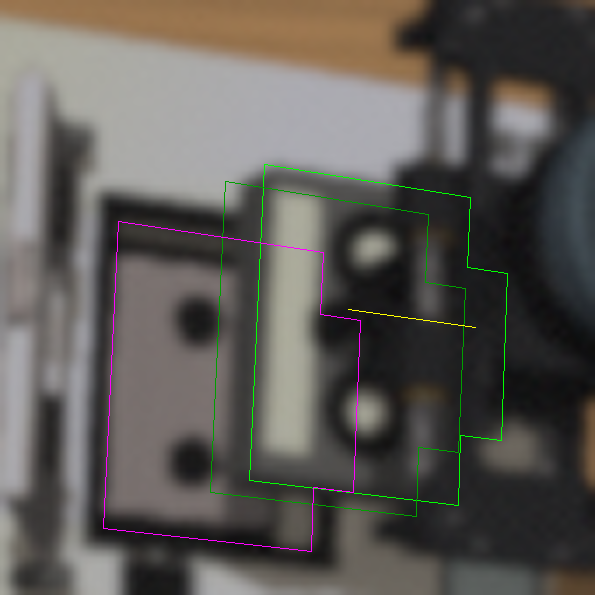

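Run:
```python
import cv2
s=cv2.imread("pics/gfull_side.png");t=cv2.imread("pics/gfull_top.png")
def c(im,x,y,w,h,k,n):
    o=cv2.resize(im[y:y+h,x:x+w],None,fx=k,fy=k,interpolation=cv2.INTER_CUBIC)
    o=cv2.convertScaleAbs(o,alpha=1.8,beta=20)
    for i in range(0,w,5): cv2.putText(o,str(x+i),(i*k,10),0,.35,(0,0,255),1); cv2.line(o,(i*k,12),(i*k,16),(0,0,255),1)
    for i in range(0,h,5): cv2.putText(o,str(y+i),(0,i*k+4),0,.35,(0,0,255),1)
    cv2.imwrite(n,o)
c(s,285,172,60,52,13,"pics/z1.png"); c(t,258,175,50,62,9,"pics/z2.png")
```

```text
(no output)
```

View pics/z1.png

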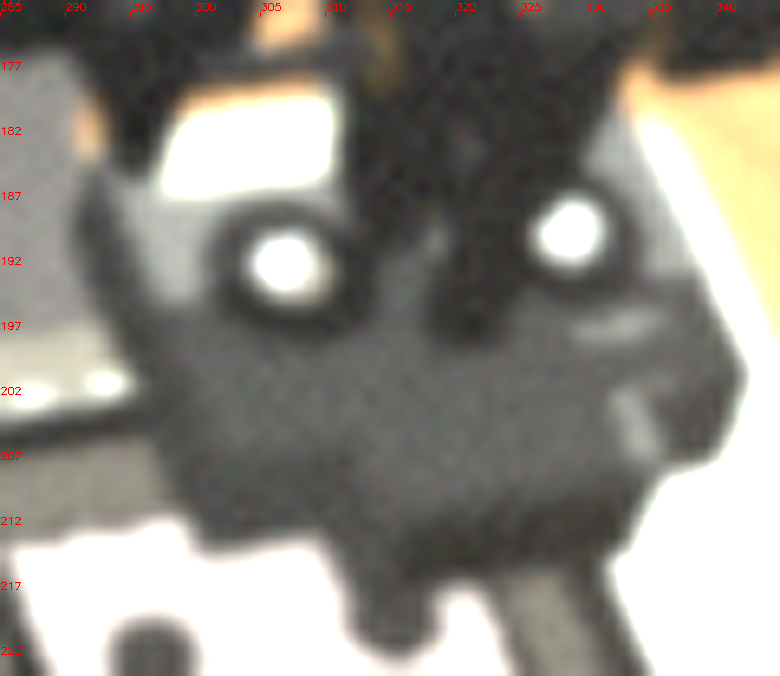

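View pics/z2.png

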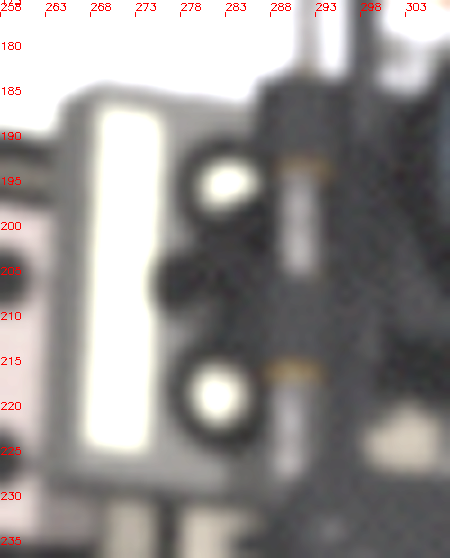

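```bash
cat > fit2.py <<'E'
from h import *
def px(o,k,L): return np.array([[o[0]+(u+.5)/k-.5,o[1]+(v+.5)/k-.5] for u,v in L])
Rc0=R.from_euler('z',ca[2]).as_matrix(); oc0=np.array([ca[0],ca[1],0])
# feature points (reel+y, reel-y, label back+y, front+y, back-y, front-y)
s0=px((295,340),8,[(202,255),(436,222),(97,152),(110,203),(470,103),(485,150)])
t0=px((400,245),9,[(255,350),(293,172),(118,385),(172,388),(180,88),(233,95)])
F=[]
for a,b in zip(s0,t0):
    f=lambda X:np.concatenate([proj("side",X)[0]-a,proj("top",X)[0]-b,[ (X[2]-.032)*3000]])
    r=least_squares(f,[.41,-.3,.032]); F.append(Rc0.T@(r.x-oc0))
F=np.array(F)
E
python3 - <<'E'
from fit2 import *
print((F*1000).round(1))
side=[(0,(285,264)),(1,(570,232)),(3,(163,195))]
top=[(0,(218,395)),(1,(226,183)),(2,(88,447)),(3,(148,450)),(4,(100,108)),(5,(160,112))]
S=px((285,172),13,[q for _,q in side]);T=px((258,175),9,[q for _,q in top])
Rt,pt=toolT(); Rn=Rt@np.diag([1,-1,-1.]); on=pt+Rt@[0,0,.045]
H=np.array([0,0,.062])
def pose(p): 
    Rc=Rn@R.from_rotvec(p[:3]).as_matrix(); return Rc, on+Rn@H+Rn@p[3:]-Rc@H
def g(p):
    Rc,o=pose(p); W=F@Rc.T+o
    return np.concatenate([(proj("side",W[[i for i,_ in side]])-S).ravel(),(proj("top",W[[i for i,_ in top]])-T).ravel(),p[3:]*300, p[[0,2]]*30])
r=least_squares(g,np.zeros(6),loss='soft_l1'); print("rot(in cassette/hand axes) deg",np.rad2deg(r.x[:3]).round(1),"handle shift mm",(r.x[3:]*1000).round(1)); print(np.round(g(r.x)[:-5].reshape(-1,2),1).tolist())
Rc,o=pose(r.x)
for n in("side","top"):
    im=cv2.imread(f"pics/gfull_{n}.png"); x,y=(270,165) if n=="side" else (230,160)
    overlay(im,n,Rc,o,x,y,85,7,f"pics/ov2_{n}.png")
print("tilt of cassette z from vertical deg",np.rad2deg(np.arccos(Rc[2,2])))
E
```

```text
[[ -0.4  26.3  32. ]
 [ -0.2 -28.8  32. ]
 [ 36.8  44.6  32. ]
 [ 20.4  43.6  32. ]
 [ 37.2 -46.7  32. ]
 [ 21.3 -46.7  32. ]]
rot(in cassette/hand axes) deg [ 0.1  0.8 -0.2] handle shift mm [-1.   0.5  1.4]
[[1.3, 0.3], [0.1, -0.5], [1.2, 0.0], [-0.1, 0.0], [-0.1, 1.2], [-0.1, -0.1], [-0.5, -0.0], [0.2, 0.2], [-0.4, 0.6]]
tilt of cassette z from vertical deg 28.92693022707249
```

View pics/ov2_side.png

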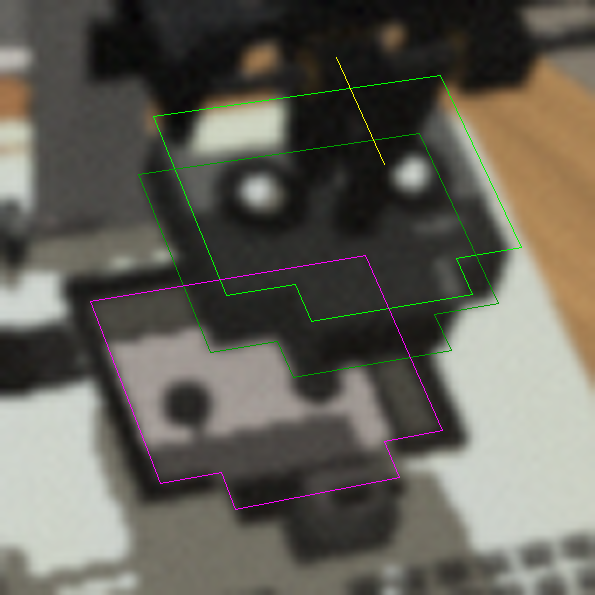

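View pics/ov2_top.png

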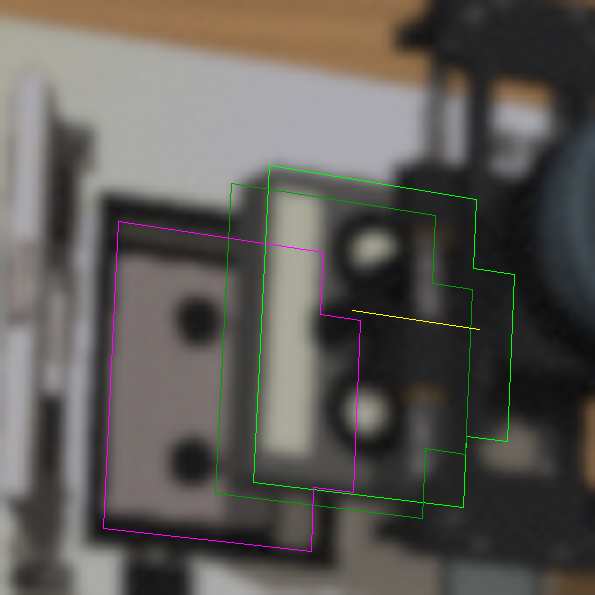

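Run:
```python
from h import *
Rt,pt=toolT(); print(pt, RB.T@(pt+Rt@[0,0,.045]-OB)*1000)
print(rel(tcp_for(0.0007,-.0005,.015),RTOOL),manip.read_state()["time_s"])
```

```text
[0.55360432 0.08686508 0.22191467] [-2.64188181 -1.18708218 83.32546087]
(array([ 3.4, -0.8, 68.3]), array([ 0.0041,  0.0046, -0.0027])) 9.3667
```

```bash
python3 -m inch '2 0 15 0 0.005 0 0;3 -1 30 0.004 0.005 -0.003 0;3 -1 45 0.004 0.005 -0.003 0;3 -1 58 0.004 0.005 -0.003 0;3 -1 68 0.004 0.005 -0.003 0;3 -1 68 0.004 0.005 -0.003 0;3 -1 68 0.004 0.005 -0.003 0;3 -1 68 0.004 0.005 -0.003 0'
python3 - <<'E'
from h import *
for n in("side","top"):
    im=manip.snapshot(n)[:,:,::-1]; cv2.imwrite(f"pics/hfull_{n}.png",im)
Rt,pt=toolT(); print(pt, RB.T@(pt+Rt@[0,0,.045]-OB)*1000)
print(rel(tcp_for(0.0007,-.0005,.0),RTOOL),manip.read_state()["time_s"],manip.read_state()["ft_force"])
Rc=Rt@np.diag([1,-1,-1.]); oc=pt+Rt@[0,0,.045]
for n in("side","top"):
    im=cv2.imread(f"pics/hfull_{n}.png"); x,y=(270,165) if n=="side" else (225,160)
    im=cv2.convertScaleAbs(im,alpha=1.6,beta=15)
    overlay(im,n,Rc,oc,x,y,85,7,f"pics/ov3_{n}.png")
E
```

```text
time_s: 10.03
eef_pos: [0.5528, 0.1246, 0.1641]
ee_rot: [-1.933, -1.92, -0.519]
ft_force: [0.3, -0.2, -2.0]
gripper_width: 0.153
[0.55302427 0.12447005 0.16447607] [ 1.45230287 -0.06611207 14.78211889]
(array([-0.7,  0.4, 14.8]), array([-0.0006, -0.001 ,  0.0017])) 10.1333 [-0.36538832 -0.96481819 -2.91974351]
```

View pics/ov3_side.png

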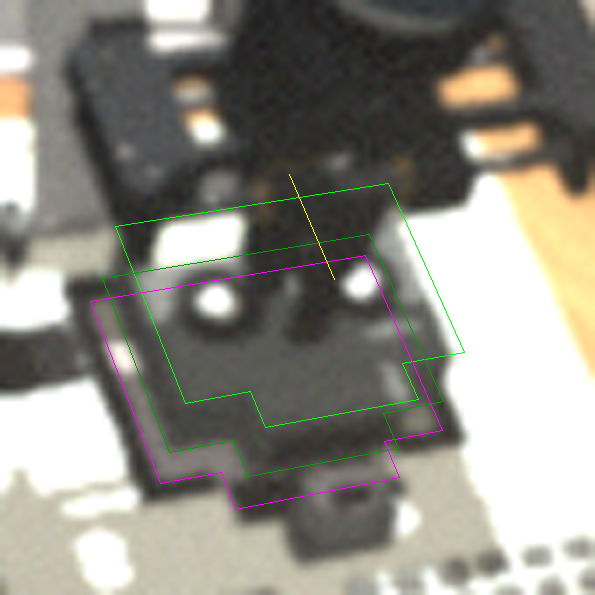

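View pics/ov3_top.png

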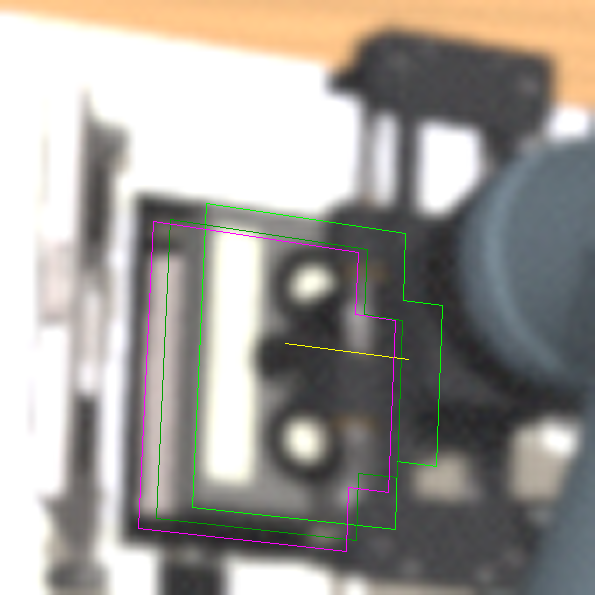

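```bash
python3 -m inch '0 0 4 0 0 0 0;-0.5 0.5 8 0 0 0 0;-0.5 0.5 12 0 0 0 0;-0.5 0.5 15 0 0 0 0;-0.5 0.5 15 0 0 0 0;-0.5 0.5 15 0 0 0 0'; python3 -m inch '0 0 2 0 0 0 0;0 0 4 0 0 0 0;0 0 6 0 0 0 0;0 0 8 0 0 0 0;0 0 8 0 0 0 0'
python3 - <<'E'
from h import *
Rt,pt=toolT(); print(pt, RB.T@(pt+Rt@[0,0,.045]-OB)*1000, RB.T@manip.read_state()["ft_force"])
E
```

```text
time_s: 10.63
eef_pos: [0.5527, 0.1323, 0.1503]
ee_rot: [-1.932, -1.92, -0.517]
ft_force: [0.4, -0.6, -2.5]
gripper_width: 0.15
time_s: 11.05
eef_pos: [0.5526, 0.1365, 0.1433]
ee_rot: [-1.932, -1.92, -0.517]
ft_force: [0.2, -0.2, -3.3]
gripper_width: 0.152
[0.5526495  0.13650619 0.14328812] [ 1.29382244  0.51990746 -9.5831697 ] [-1.83327646 -0.18881572 -2.77363387]
```

```bash
python3 -m inch '0 0 2 0 0 0 0;0 0 4 0 0 0 0;0 0 6 0 0 0 0;0 0 8 0 0 0 0;0 0 8 0 0 0 0;0 0 8 0 0 0 0'
python3 - <<'E'
from h import *
Rt,pt=toolT(); print(pt, RB.T@(pt+Rt@[0,0,.045]-OB)*1000, RB.T@manip.read_state()["ft_force"])
E
python3 -m inch '0 0 1 0 0 0 0;0 0 2 0 0 0 0;0 0 3 0 0 0 0;0 0 3 0 0 0 0;0 0 3 0 0 0 0'
python3 - <<'E'
from h import *
Rt,pt=toolT(); print(pt, RB.T@(pt+Rt@[0,0,.045]-OB)*1000, RB.T@manip.read_state()["ft_force"])
E
```

```text
time_s: 11.55
eef_pos: [0.5528, 0.1402, 0.1366]
ee_rot: [-1.932, -1.92, -0.518]
ft_force: [-0.1, -0.7, -2.0]
gripper_width: 0.152
[0.55284236 0.14023547 0.13661209] [  1.182416     0.33964641 -17.23026027] [-1.62609584  0.07872861 -1.40469597]
time_s: 11.97
eef_pos: [0.5529, 0.1417, 0.1341]
ee_rot: [-1.932, -1.92, -0.518]
ft_force: [-0.3, -0.3, -1.9]
gripper_width: 0.153
[0.55293921 0.14170449 0.13411589] [  1.20803559   0.24607258 -20.12695872] [-1.24035607  0.34533529 -1.45312366]
```

```bash
python3 -m inch '0 0 1 0 0 0 0;0 0 2 0 0 0 0;0 0 2 0 0 0 0;0 0 2 0 0 0 0'
python3 - <<'E'
from h import *
for i in range(2):
    manip.snapshot("side")
    Rt,pt=toolT(); print(pt, RB.T@(pt+Rt@[0,0,.045]-OB)*1000, RB.T@manip.read_state()["ft_force"])
E
```

```text
time_s: 12.3
eef_pos: [0.5532, 0.1424, 0.1326]
ee_rot: [-1.933, -1.92, -0.518]
ft_force: [-1.6, -2.1, 0.7]
gripper_width: 0.149
[0.55312261 0.14239493 0.13264533] [  1.0685578    0.04455076 -21.74655693] [-0.66117275  0.30678619  1.74943528]
[0.5531581  0.14235309 0.13262176] [ 1.01587672e+00  4.13922649e-03 -2.17462213e+01] [-1.41268064  1.86022767  2.60009486]
```

```bash
python3 -m inch '0 0 0 0 0 0 20;0 0 0 0 0 0 30;0 0 0 0 0 0 40;0 0 0 0 0 0 45;0 0 0 0 0 0 45;0 0 0 0 0 0 45;0 0 0 0 0 0 45'
python3 - <<'E'
from h import *
for n in("side","top"):
    im=manip.snapshot(n)[:,:,::-1]; cv2.imwrite(f"pics/ifull_{n}.png",im)
Rt,pt=toolT(); print(pt, RB.T@(pt+Rt@[0,0,.045]-OB)*1000, RB.T@manip.read_state()["ft_force"])
Rc=RB;oc=OB+RB@[0,0,-.021]
for n in("side","top"):
    im=cv2.imread(f"pics/ifull_{n}.png"); x,y=(270,165) if n=="side" else (225,160)
    im=cv2.convertScaleAbs(im,alpha=1.6,beta=15)
    overlay(im,n,Rc,oc,x,y,85,7,f"pics/ov4_{n}.png")
E
```

```text
time_s: 12.98
eef_pos: [0.553, 0.1427, 0.1324]
ee_rot: [-1.932, -1.92, -0.518]
ft_force: [-0.5, -0.6, -0.4]
gripper_width: 0.449
[0.55294686 0.14272252 0.1324337 ] [  1.25008756   0.24510278 -22.0928104 ] [-0.06628996 -0.1889333  -0.00449078]
```

View pics/ov4_side.png

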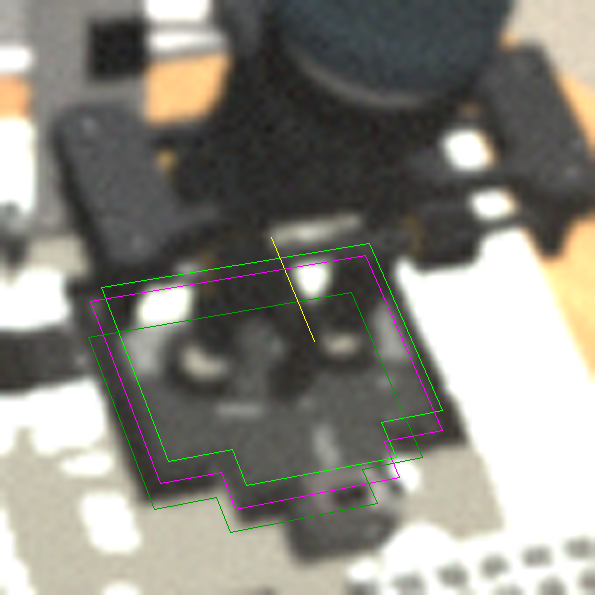

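View pics/ov4_top.png

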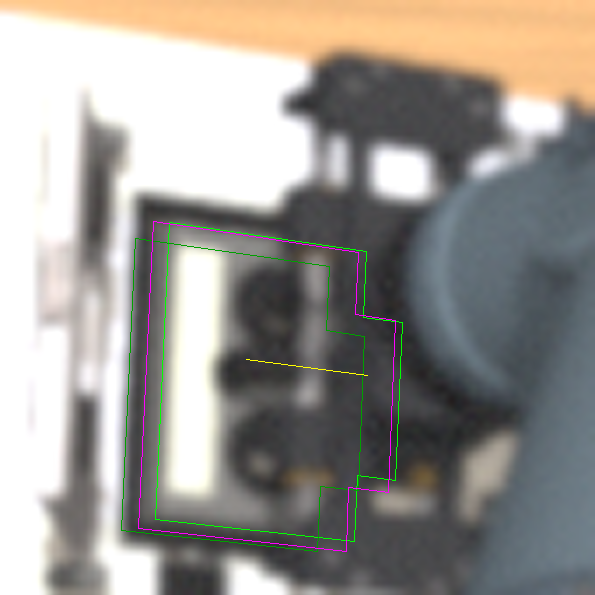

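```bash
python3 -m inch '0 0 -8 0 0 0 45;0 0 -18 0 0 0 45;0 0 -30 0 0 0 45;0 0 -50 0 0 0 45;0 0 -75 0 0 0 45;0 0 -100 0 0 0 45;0 0 -125 0 0 0 45;-20 0 -150 0 0 0 30;-50 0 -175 0 0 0 15;-80 0 -190 0 0 0 0;-100 0 -190 0 0 0 0;-100 0 -190 0 0 0 0'
python3 - <<'E'
from h import *
for n in("side","top"):
    im=manip.snapshot(n)[:,:,::-1]; cv2.imwrite(f"pics/jfull_{n}.png",im)
Rt,pt=toolT(); print(pt, RB.T@(pt-OB)*1000)
for n in("side","top"):
    for k in ("clamp_bar","clamp_hinge"):
        print(n,k,[(np.round(q["position"],1).tolist(),round(q["score"],2)) for q in manip.tip_of(n,k)[:3]])
Rc=RB;oc=OB+RB@[0,0,-.020]
for n in("side","top"):
    im=cv2.imread(f"pics/jfull_{n}.png"); x,y=(250,130) if n=="side" else (215,150)
    im=cv2.convertScaleAbs(im,alpha=1.6,beta=15)
    overlay(im,n,Rc,oc,x,y,110,5.4 and 5,f"pics/ov5_{n}.png")
E
```

```text
time_s: 14.08
eef_pos: [0.5514, -0.0453, 0.2467]
ee_rot: [-1.943, -1.916, -0.517]
ft_force: [-0.7, 0.4, 0.0]
gripper_width: 0.096
[ 0.55184634 -0.03994659  0.24738801] [-99.5299767   -0.35412924 213.79626729]
side clamp_bar [([296.8, 148.0], 0.78)]
side clamp_hinge [([300.1, 192.0], 0.81)]
top clamp_bar [([229.7, 197.2], 0.73)]
top clamp_hinge [([240.2, 209.9], 0.64)]
```

View pics/ov5_side.png

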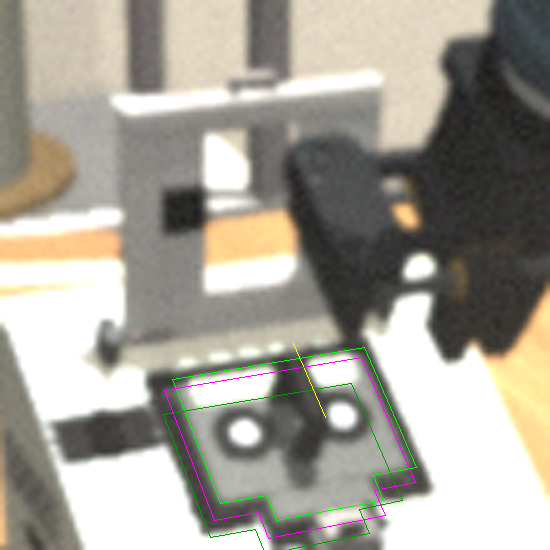

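View pics/ov5_top.png

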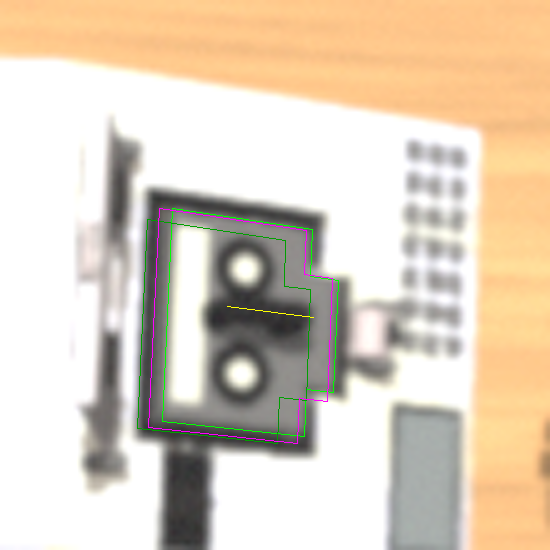

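View pics/jfull_side.png

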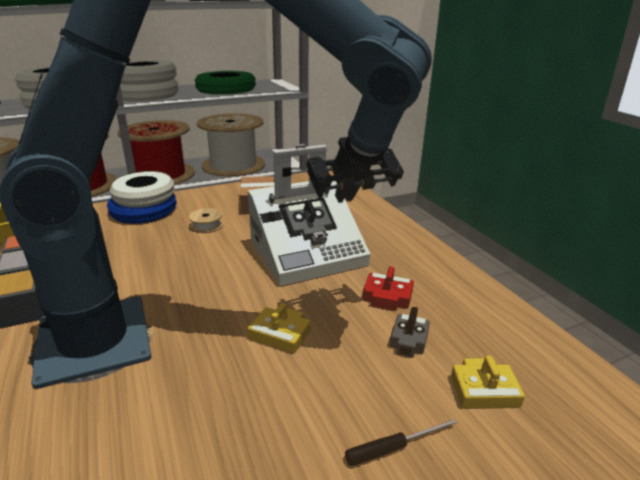

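The cassette sits square in the rim with its nose in the notch, and the clamp frame is upright at about 2.05–2.1 rad. I'll go over the frame with the fingers shut and push from behind on the side rail at bay y = +47 mm, which keeps clear of the window and the catch.

```bash
cat >> h.py <<'E'
def face(a,r,y=.047,off=.005):
    d=np.array([-np.cos(a),0,np.sin(a)]);n=np.array([np.sin(a),0,np.cos(a)])
    return OB+RB@(np.array([.07,y,.014])+d*r+n*off)
def toolR(tilt): # tilt 0 vertical, pi/6 = RTOOL
    return R.from_euler('z',pr[2]).as_matrix()@R.from_euler('y',-tilt).as_matrix()@np.diag([1,-1,-1.])
def tcp_corner(a,r,tilt,cx=.009,off=.005): 
    Q=toolR(tilt); return face(a,r,off=off)+Q@[cx,0,0],Q
E
python3 - <<'E'
from h import *
f=lambda X,Q:print(np.round(X,3),*rel(X,Q))
Q=toolR(0)
f(np.array([.52,-.05,.37]),Q); f(np.array([.507,.27,.37]),Q)
for a in (2.3,2.1,2.0): f(*tcp_corner(a,.105,0))
E
```

```text
[ 0.52 -0.05  0.37] [  50.7  -32.1 -112.4] [-0.0017 -0.5256  0.0046]
[0.507 0.27  0.37 ] [327.5 -46.3  48.2] [-0.0017 -0.5256  0.0046]
[0.507 0.243 0.261] [248.9 -46.2 128.8] [-0.0017 -0.5256  0.0046]
[0.507 0.222 0.264] [232.6 -46.3 115.6] [-0.0017 -0.5256  0.0046]
[0.507 0.211 0.264] [223.5 -46.4 110.3] [-0.0017 -0.5256  0.0046]
```

```bash
python3 -m inch '8 -5 -20 0 -0.09 0 0;17 -11 -45 0 -0.18 0 0;28 -17 -70 0 -0.27 0 0;40 -24 -95 0 -0.36 0 0;51 -32 -112 0 -0.45 0.004 0;80 -34 -96 0 -0.525 0.004 0;112 -36 -77 0 -0.525 0.004 0;145 -38 -58 0 -0.525 0.004 0;178 -40 -39 0 -0.525 0.004 0;211 -42 -20 0 -0.525 0.004 0;244 -44 -1 0 -0.525 0.004 0;275 -45 18 0 -0.525 0.004 0'
python3 - <<'E'
from h import *
f=lambda X,Q:print(np.round(X,3),*rel(X,Q))
print(toolT()[1])
Q=toolR(0)
f(np.array([.507,.27,.37]),Q)
f(np.array([.507,.265,.262]),Q)
for a in (2.3,2.1,2.0): f(*tcp_corner(a,.105,0))
E
```

```text
time_s: 15.38
eef_pos: [0.5074, 0.2114, 0.3696]
ee_rot: [-2.228, -2.212, 0.001]
ft_force: [1.6, 0.5, -0.1]
gripper_width: 0.003
[0.50742635 0.21144418 0.36964478]
[0.507 0.27  0.37 ] [58.6 -0.9 -0.3] [-0.0018 -0.0012  0.0012]
[0.507 0.265 0.262] [ 53.4  -0.6 107.7] [-0.0018 -0.0012  0.0012]
[0.507 0.243 0.261] [ 30.9  -0.5 108.8] [-0.0018 -0.0012  0.0012]
[0.507 0.222 0.264] [ 10.2  -0.5 105.6] [-0.0018 -0.0012  0.0012]
[0.507 0.211 0.264] [ -0.3  -0.6 105.5] [-0.0018 -0.0012  0.0012]
```

```bash
python3 -m inch '30 -0.5 0 0 0 0 0;60 -0.5 0 0 0 0 0;60 -0.5 25 0 0 0 0;60 -0.5 50 0 0 0 0;60 -0.5 75 0 0 0 0;60 -0.5 95 0 0 0 0;60 -0.5 107 0 0 0 0;60 -0.5 107 0 0 0 0;60 -0.5 107 0 0 0 0'
python3 - <<'E'
from h import *
for n in("side","top"):
    im=manip.snapshot(n)[:,:,::-1]
    x,y=(220,90) if n=="side" else (160,130)
    cv2.imwrite(f"pics/k_{n}.png",cv2.resize(im[y:y+150,x:x+150],None,fx=4,fy=4,interpolation=cv2.INTER_CUBIC))
f=lambda X,Q:print(np.round(X,3),*rel(X,Q))
print(toolT()[1],manip.read_state()["ft_force"])
for a in (2.3,2.1,2.0,1.8,1.6,1.4): f(*tcp_corner(a,.105,0))
E
```

```text
time_s: 16.13
eef_pos: [0.5083, 0.2686, 0.2624]
ee_rot: [-2.231, -2.21, 0.003]
ft_force: [0.8, 0.4, 0.6]
gripper_width: 0.009
[0.50919881 0.26875271 0.26354643] [0.58760965 0.99751529 0.66722998]
[0.507 0.243 0.261] [-26.3  -2.    2.6] [-0.0001 -0.0013 -0.001 ]
[0.507 0.222 0.264] [-47.   -2.   -0.6] [-0.0001 -0.0013 -0.001 ]
[0.507 0.211 0.264] [-57.5  -2.   -0.7] [-0.0001 -0.0013 -0.001 ]
[0.507 0.19  0.261] [-78.3  -1.9   2.4] [-0.0001 -0.0013 -0.001 ]
[0.506 0.171 0.254] [-98.   -1.9   9.5] [-0.0001 -0.0013 -0.001 ]
[0.506 0.153 0.243] [-116.    -1.9   20.4] [-0.0001 -0.0013 -0.001 ]
```

View pics/k_side.png

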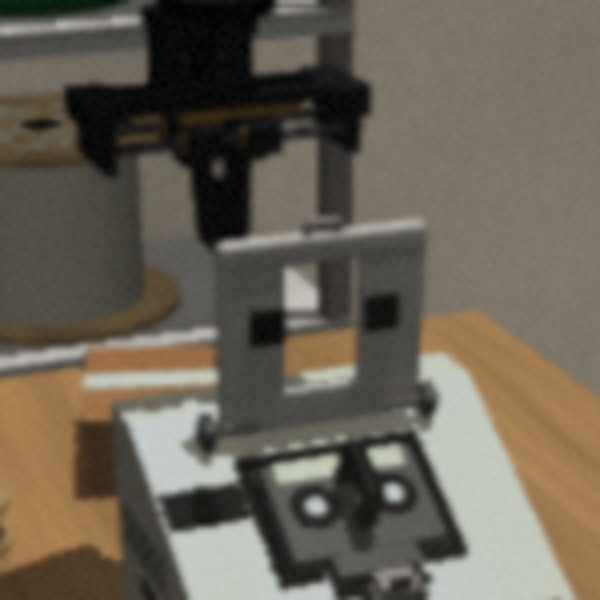

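View pics/k_top.png

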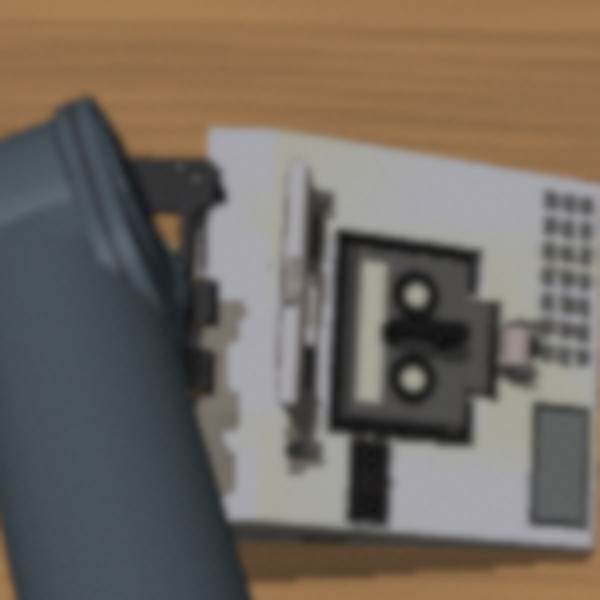

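```bash
python3 -m inch '-15 -2 1 0 0 0 0;-30 -2 1 0 0 0 0;-42 -2 0 0 0 0 0;-52 -2 -1 0 0 0 0;-60 -2 -1 0 0 0 0;-69 -2 1 0 0 0 0;-78 -2 2.5 0 0 0 0;-88 -2 6 0 0 0 0;-98 -2 10 0 0 0 0;-107 -2 15 0 0 0 0;-116 -2 20 0 0 0 0;-116 -2 20 0 0 0 0'
python3 - <<'E'
from h import *
for n in("side","top"):
    im=manip.snapshot(n)[:,:,::-1]
    x,y=(220,90) if n=="side" else (160,130)
    cv2.imwrite(f"pics/l_{n}.png",cv2.resize(im[y:y+150,x:x+150],None,fx=4,fy=4,interpolation=cv2.INTER_CUBIC))
f=lambda X,Q:print(np.round(X,3),*rel(X,Q))
print(toolT()[1],manip.read_state()["ft_force"])
for a,t in ((1.4,0),(1.2,0),(1.,.1),(.8,.2),(.6,.3),(.45,.4),(.35,.5),(.3,.5236)): print(a,end=' ');f(*tcp_corner(a,.107,t,.009 if a>.6 else .006))
E
```

```text
time_s: 17.23
eef_pos: [0.5046, 0.1493, 0.2408]
ee_rot: [-2.235, -2.206, 0.007]
ft_force: [-0.5, -0.7, 0.5]
gripper_width: 0.0
[0.50499513 0.1512738  0.24157113] [-0.49509117  1.31651745 -0.03626907]
1.4 [0.506 0.152 0.245] [ 0.3  1.2 -3. ] [-0.0032  0.0012 -0.0023]
1.2 [0.506 0.136 0.23 ] [-15.4   1.2  11.6] [-0.0032  0.0012 -0.0023]
1.0 [0.506 0.123 0.214] [-27.9   1.3  28.1] [-0.0031  0.1012 -0.0025]
0.8 [0.506 0.114 0.195] [-36.8   1.4  46.7] [-0.003   0.2012 -0.0026]
0.6 [0.506 0.107 0.174] [-44.6   1.5  67.6] [-0.0029  0.3012 -0.0028]
0.45 [0.506 0.106 0.159] [-45.5   1.5  83. ] [-0.0027  0.4012 -0.0029]
0.35 [0.506 0.106 0.148] [-45.    1.6  93.2] [-0.0026  0.5012 -0.0031]
0.3 [0.506 0.107 0.143] [-44.2   1.6  98.3] [-0.0026  0.5248 -0.0031]
```

View pics/l_side.png

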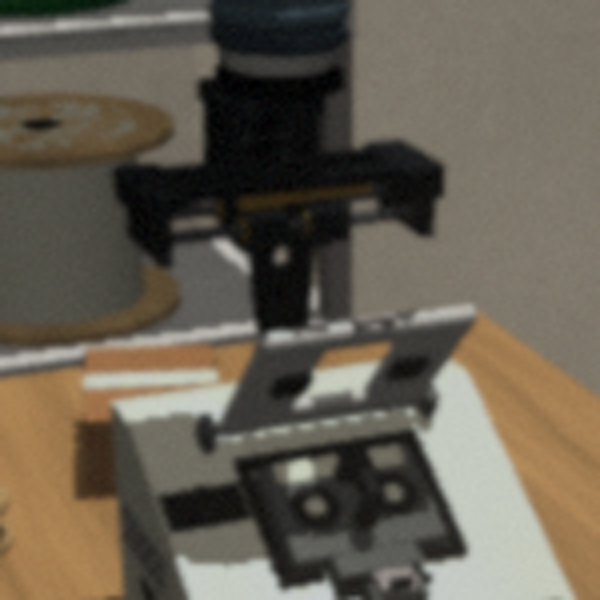

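```bash
python3 -m inch '-8 1 4 0 0 0 0;-15 1 11.5 0 0 0 0;-22 1 20 0 0.05 0 0;-28 1 28 0 0.1 -0.002 0;-33 1 37 0 0.15 -0.002 0;-37 1.5 47 0 0.2 -0.002 0;-41 1.5 57 0 0.25 -0.002 0;-45 1.5 68 0 0.3 -0.002 0;-46 1.5 76 0 0.35 -0.002 0;-46 1.5 83 0 0.4 -0.002 0;-45 1.5 93 0 0.5 -0.003 0;-45 1.5 93 0 0.5 -0.003 0'
python3 - <<'E'
from h import *
for n in("side","top"):
    im=manip.snapshot(n)[:,:,::-1]
    x,y=(220,110) if n=="side" else (160,130)
    cv2.imwrite(f"pics/m_{n}.png",cv2.resize(im[y:y+150,x:x+150],None,fx=4,fy=4,interpolation=cv2.INTER_CUBIC))
f=lambda X,Q:print(np.round(X,3),*rel(X,Q))
Rt,pt=toolT();print(pt,manip.read_state()["ft_force"], RB.T@(pt-OB)*1000)
for a,r in ((.3,.112),(.2,.114),(.12,.114),(.06,.114),(0,.114),(-.02,.114)): print(a,end=' ');f(*tcp_corner(a,r,.5236-a,0,.006))
E
```

```text
time_s: 18.33
eef_pos: [0.5052, 0.1015, 0.146]
ee_rot: [-1.957, -1.925, -0.494]
ft_force: [-1.2, -0.7, -0.5]
gripper_width: 0.009
[0.50571785 0.10533759 0.14810906] [0.86877548 0.18689804 0.25693363] [-23.70374925  47.04287791  55.38051461]
0.3 [0.506 0.097 0.14 ] [-11.4   0.1   2.9] [-0.0031 -0.2734 -0.0032]
0.2 [0.506 0.097 0.129] [-16.5   0.1  13.3] [-0.003  -0.1734 -0.0033]
0.12 [0.506 0.1   0.12 ] [-18.2   0.2  22.3] [-0.0028 -0.0934 -0.0035]
0.06 [0.506 0.103 0.114] [-19.    0.2  29.1] [-0.0027 -0.0334 -0.0035]
0 [0.506 0.105 0.107] [-19.3   0.2  35.9] [-0.0026  0.0266 -0.0036]
-0.02 [0.506 0.107 0.105] [-19.4   0.2  38.2] [-0.0026  0.0466 -0.0036]
```

View pics/m_side.png

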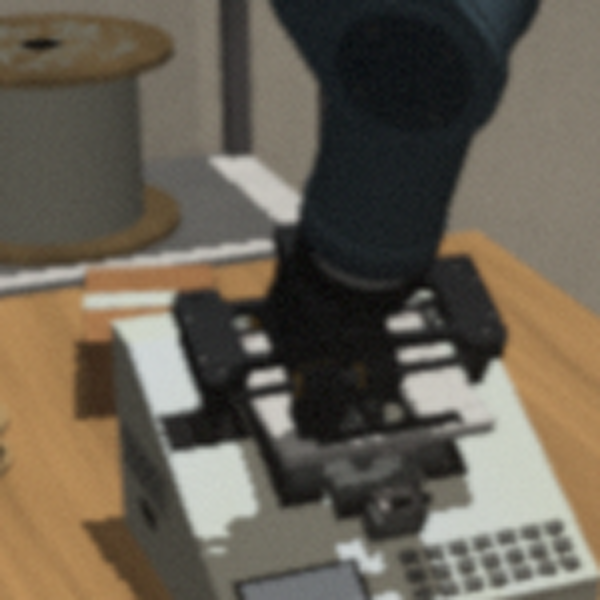

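View pics/m_top.png

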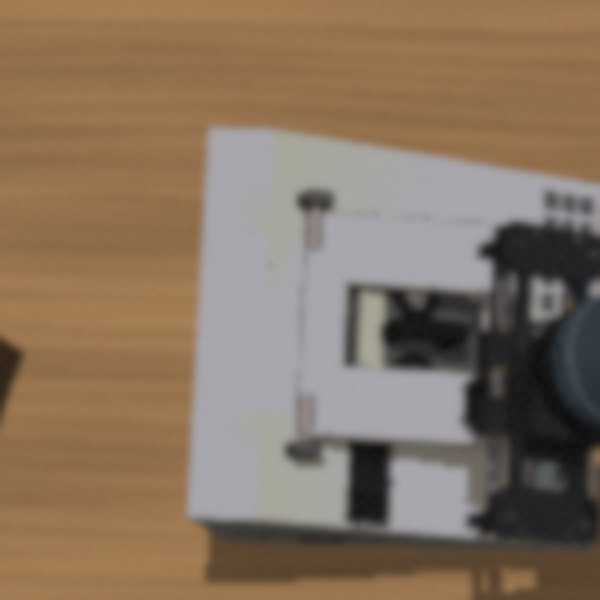

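```bash
python3 -m inch '0 0 -8 0 0 0 0;-10 0 -10 0 0.02 0 0;-20 0 -10 0 0.027 -0.003 0;-20 0 -4 0 0.027 -0.003 0;-20 0 4 0 0.027 -0.003 0;-20 0 11 0 0.027 -0.003 0;-20 0 17 0 0.027 -0.003 0;-20 0 21 0 0.027 -0.003 0;-20 0 24 0 0.027 -0.003 0;-20 0 24 0 0.027 -0.003 0'
python3 - <<'E'
from h import *
for n in("side","top"):
    im=manip.snapshot(n)[:,:,::-1]
    x,y=(220,110) if n=="side" else (160,130)
    cv2.imwrite(f"pics/n_{n}.png",cv2.resize(im[y:y+150,x:x+150],None,fx=4,fy=4,interpolation=cv2.INTER_CUBIC))
Rt,pt=toolT();print(pt,RB.T@manip.read_state()["ft_force"], RB.T@(pt-OB)*1000)
print(rel(OB+RB@np.array([-.044,.047,.020]),RTOOL))
E
```

```text
time_s: 19.27
eef_pos: [0.5058, 0.102, 0.1181]
ee_rot: [-1.928, -1.921, -0.52]
ft_force: [-0.1, -0.1, -0.9]
gripper_width: 0.004
[0.50587233 0.10138749 0.11829677] [-0.37008018  0.17608629 -0.74752842] [-42.02948291  46.85386005  31.53661203]
(array([-2. , -0.1, 11.5]), array([-0.0026, -0.0034,  0.0039]))
```

View pics/n_side.png

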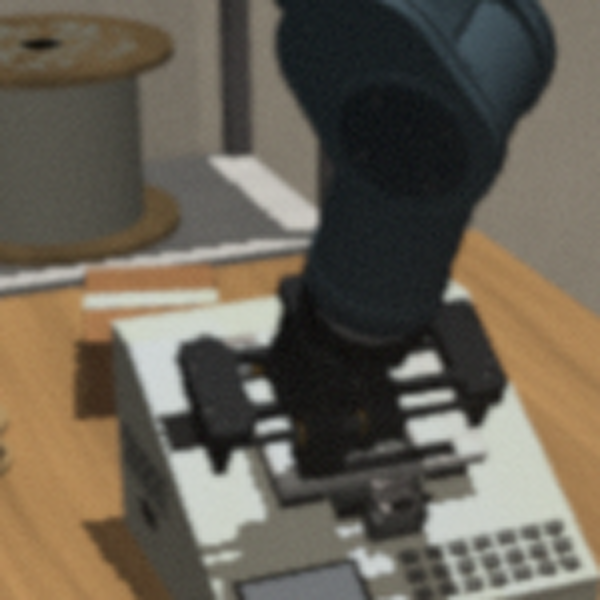

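Down to about 0.12 rad, with the pin at the catch. Now I'll press in small steps.

```bash
cat > st.py <<'E'
from h import *
Rt,pt=toolT();print("F bay",(RB.T@manip.read_state()["ft_force"]).round(1),"tcp bay mm", (RB.T@(pt-OB)*1000).round(2))
E
python3 -m inch '-2 0 2 0 0 0 0;-2 0 4 0 0 0 0;-2 0 6 0 0 0 0;-2 0 6 0 0 0 0'; python3 st.py;python3 -m inch '0 0 1 0 0 0 0;0 0 2 0 0 0 0;0 0 3 0 0 0 0;0 0 3 0 0 0 0'; python3 st.py
```

```text
time_s: 19.7
eef_pos: [0.5063, 0.1023, 0.1123]
ee_rot: [-1.93, -1.921, -0.521]
ft_force: [-0.3, 0.6, 2.7]
gripper_width: 0.003
F bay [1.9 0.3 2.1] tcp bay mm [-44.2   46.42  25.87]
time_s: 20.03
eef_pos: [0.5063, 0.1037, 0.1095]
ee_rot: [-1.93, -1.921, -0.521]
ft_force: [-0.3, -1.7, 3.8]
gripper_width: 0.003
F bay [0.4 0.3 4.2] tcp bay mm [-44.42  46.43  22.76]
```

```bash
python3 -m inch '0 0 1 0 0 0 0;0 0 2 0 0 0 0;0 0 2 0 0 0 0'; python3 st.py;python3 -m inch '0 0 1 0 0 0 0;0 0 2 0 0 0 0;0 0 2 0 0 0 0'; python3 st.py
```

```text
time_s: 20.28
eef_pos: [0.5063, 0.1047, 0.1076]
ee_rot: [-1.93, -1.921, -0.52]
ft_force: [1.4, -1.7, 1.5]
gripper_width: 0.006
F bay [-0.7 -1.4  2.1] tcp bay mm [-44.52  46.48  20.66]
time_s: 20.53
eef_pos: [0.5063, 0.1055, 0.106]
ee_rot: [-1.931, -1.921, -0.52]
ft_force: [0.2, -3.5, 2.5]
gripper_width: 0.003
F bay [-1.7 -0.2  3.9] tcp bay mm [-44.61  46.46  18.83]
```

```bash
python3 -m inch '0 0 1 0 0 0 0;0 0 2 0 0 0 0;0 0 2 0 0 0 0'; python3 st.py;python3 -m inch '0 0 1 0 0 0 0;0 0 2 0 0 0 0;0 0 2 0 0 0 0'; python3 st.py
```

```text
time_s: 20.78
eef_pos: [0.5063, 0.1061, 0.1049]
ee_rot: [-1.931, -1.921, -0.521]
ft_force: [-1.8, -7.1, 10.9]
gripper_width: 0.007
F bay [-0.7  1.7 13. ] tcp bay mm [-44.67  46.45  17.57]
time_s: 21.03
eef_pos: [0.5064, 0.1062, 0.1047]
ee_rot: [-1.931, -1.92, -0.523]
ft_force: [-8.3, -13.7, 28.6]
gripper_width: 0.009
F bay [ 2.4  8.2 31.6] tcp bay mm [-44.71  46.42  17.34]
```

A hard stop at 17.3 mm with 31 N matches the −0.02 rad stop. I'll back off and check.

```bash
python3 -m inch '0 0 -3 0 0 0 0;0 0 -8 0 0 0 0;0 0 -20 0 0 0 0;0 0 -40 0 0 0 0;0 0 -70 0 0 0 0;0 0 -105 0 0 0 0;-20 0 -135 0 0 0 0;-50 0 -160 0 0 0 0;-85 0 -180 0 0 0 0;-120 0 -190 0 0 0 0;-150 0 -190 0 0 0 0;-150 0 -190 0 0 0 0'
python3 - <<'E'
from h import *
for n in("side","top"):
    im=manip.snapshot(n)[:,:,::-1]; cv2.imwrite(f"pics/pfull_{n}.png",im)
    for k in ("clamp_bar","clamp_hinge"):
        print(n,k,[(np.round(q["position"],1).tolist(),round(q["score"],2)) for q in manip.tip_of(n,k)[:3]])
    for a in (0.01,.06,.12): print(a,proj(n,OB+RB@(np.array([.07,0,.014])+R.from_euler('y',a).as_matrix()@[-.118,0,.006]))[0].round(1))
    im=cv2.convertScaleAbs(im,alpha=1.5,beta=10)
    x,y=(240,160) if n=="side" else (200,150)
    k=5
    o=cv2.resize(im[y:y+120,x:x+120],None,fx=k,fy=k,interpolation=cv2.INTER_CUBIC)
    o2=o.copy()
    for a,col in((.01,(0,255,0)),(.12,(0,0,255))):
        pts=[[0,.072,.005],[-.128,.072,.005],[-.128,-.072,.005],[0,-.072,.005]]
        X=np.array([OB+RB@(np.array([.07,0,.014])+R.from_euler('y',a).as_matrix()@p) for p in pts])
        cv2.polylines(o2,[np.round((proj(n,X)-[x,y]+.5)*k-.5).astype(int)],True,col,1)
    cv2.imwrite(f"pics/p_{n}.png",o2)
E
```

```text
time_s: 22.03
eef_pos: [0.5035, -0.1233, 0.1895]
ee_rot: [-1.939, -1.915, -0.516]
ft_force: [-0.5, 0.9, 0.6]
gripper_width: 0.007
side clamp_bar [([315.6, 224.7], 0.87)]
side clamp_hinge [([302.5, 193.6], 0.73)]
0.01 [315.3 227.1]
0.06 [315.8 225.6]
0.12 [316.2 223.8]
top clamp_bar [([279.7, 214.3], 0.86)]
top clamp_hinge [([237.1, 212.8], 0.63)]
0.01 [280.5 215.9]
0.06 [281.3 215.5]
0.12 [282.2 215.1]
```

View pics/p_side.png

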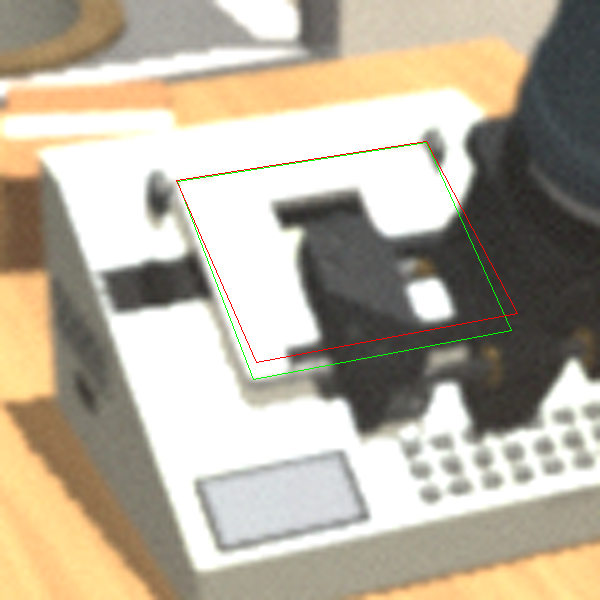

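View pics/p_top.png

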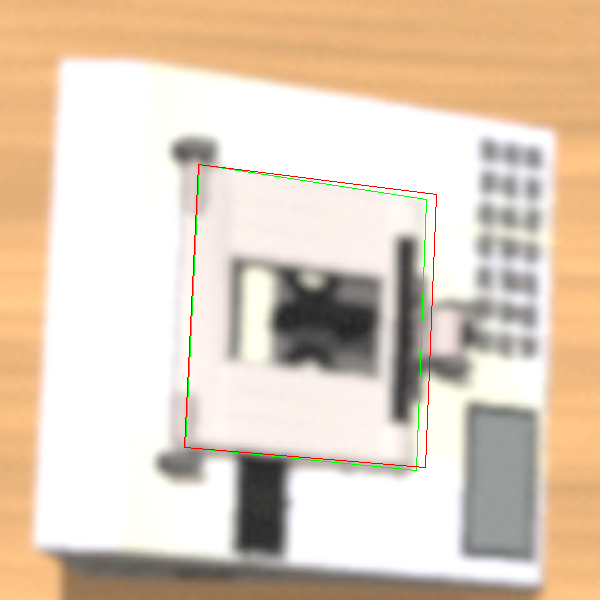

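View pics/pfull_top.png

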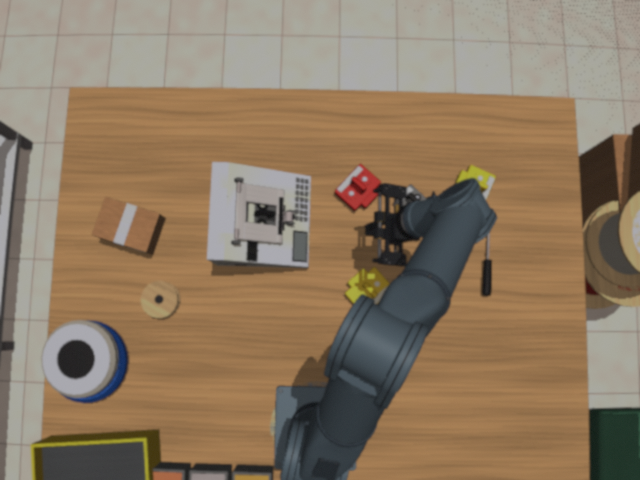

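```bash
python3 -m inch '0 0 -30 0 0 0 0;0 0 -60 0 0 0 0;0 40 -90 0 0 0 0;0 75 -120 0 0 0 0;0 110 -140 0 0 0 0;0 110 -140 0 0 0 0;0 110 -140 0 0 0 0;0 110 -140 0 0 0 0'
python3 - <<'E'
from h import *
for n in("side","top"):
    im=manip.snapshot(n)[:,:,::-1]; cv2.imwrite(f"pics/qfull_{n}.png",im)
    for k in ("clamp_bar","cassette_handle","narrow_cassette","sleeve_reel","screwdriver","carton"):
        print(n,k,[(np.round(q["position"],1).tolist(),round(q["score"],2)) for q in (manip.tip_of(n,k))[:4]])
    print("handle pred",proj(n,OB+RB@np.array([0,0,-.0275+.062])))
    x,y=(265,180) if n=="side" else (225,165); k=6
    cv2.imwrite(f"pics/q_{n}.png",cv2.resize(im[y:y+95,x:x+95],None,fx=k,fy=k,interpolation=cv2.INTER_CUBIC))
E
```

```text
time_s: 23.0
eef_pos: [0.6147, -0.187, 0.3124]
ee_rot: [-1.927, -1.922, -0.52]
ft_force: [-0.3, 0.8, 0.4]
gripper_width: 0.002
side clamp_bar [([314.5, 224.9], 0.9)]
side cassette_handle [([390.2, 272.3], 0.95), ([492.7, 370.1], 0.8), ([280.3, 312.0], 0.65), ([309.4, 212.1], 0.62)]
side narrow_cassette [([406.5, 336.8], 0.95)]
side sleeve_reel [([209.3, 224.3], 0.83)]
side screwdriver [([398.5, 444.0], 0.93), ([306.6, 222.2], 0.22)]
side carton [([257.2, 202.4], 0.66), ([304.8, 217.2], 0.29)]
handle pred [[310.17511232 209.12191543]]
top clamp_bar [([278.0, 214.0], 0.82), ([485.4, 260.1], 0.66)]
top cassette_handle [([266.1, 214.2], 0.73), ([359.5, 183.9], 0.6), ([368.3, 290.6], 0.56)]
top narrow_cassette [([408.8, 205.7], 0.85), ([256.5, 212.9], 0.42), ([235.5, 208.8], 0.23)]
top sleeve_reel [([162.0, 299.5], 0.88)]
top screwdriver [([485.9, 260.0], 0.73), ([412.7, 206.8], 0.48)]
top carton [([133.1, 226.9], 0.95)]
handle pred [[265.96982918 212.88651296]]
```

View pics/q_side.png

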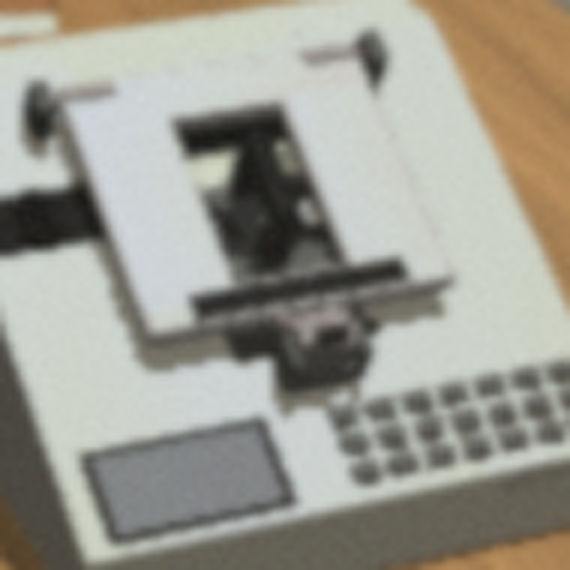

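View pics/qfull_side.png

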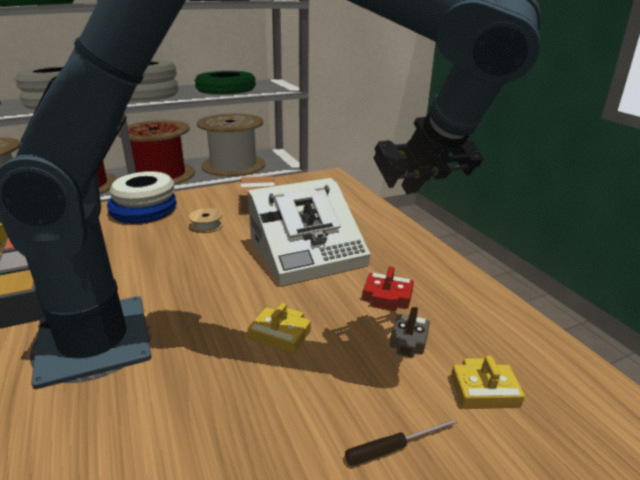

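Run:
```python
from h import *
for n in("side","top"):
    im=cv2.imread(f"pics/qfull_{n}.png"); x,y=(265,180) if n=="side" else (225,165); k=6
    o=cv2.resize(im[y:y+95,x:x+95],None,fx=k,fy=k,interpolation=cv2.INTER_CUBIC)
    o=cv2.convertScaleAbs(o,alpha=1.15,beta=-20)
    for a,col in((.01,(0,255,0)),(.10,(0,0,255))):
        for pts in ([[0,.072,.005],[-.128,.072,.006],[-.128,-.072,.006],[0,-.072,.005]],[[-.022,.026,.005],[-.108,.026,.005],[-.108,-.026,.005],[-.022,-.026,.005]],[[-.128,.072,-.006],[-.128,-.072,-.006]]):
            X=np.array([OB+RB@(np.array([.07,0,.014])+R.from_euler('y',a).as_matrix()@p) for p in pts])
            cv2.polylines(o,[np.round((proj(n,X)-[x,y]+.5)*k-.5).astype(int)],True,col,1)
    cv2.imwrite(f"pics/r_{n}.png",o)
```

```text
(no output)
```

View pics/r_side.png

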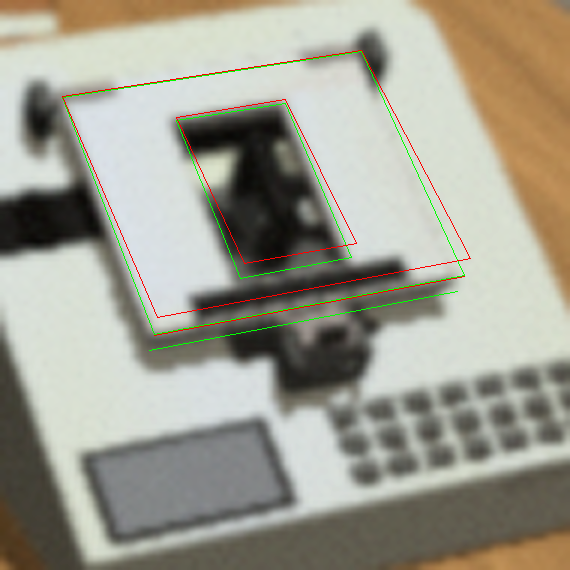

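View pics/r_top.png

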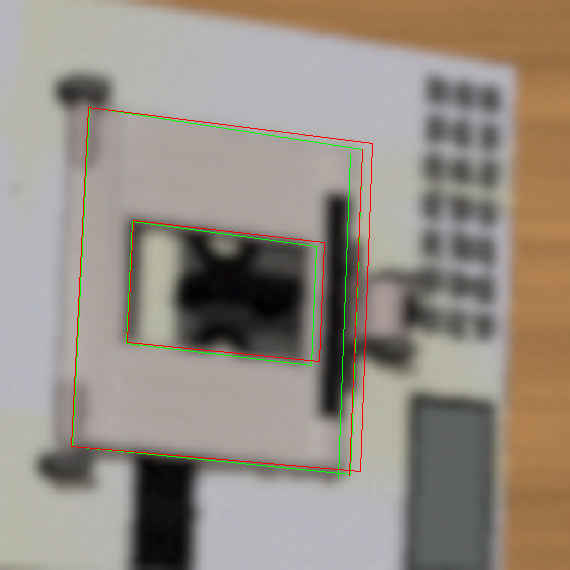

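```bash
python3 -c "
from station import manip
s=manip.read_state();print(s['time_s'],abs(s['joint_vel']).max(),s['ft_force']);print(manip.job_done())"
```

```text
23.7 0.0018365846652559099 [ 0.11048062 -0.42934567  0.52626546]
the job is handed in; nothing more can be done
None
```

The wide cassette is loaded in the printer and the clamp frame is caught shut over it. I handed the job in at 23.7 s of the 72 s; no verdict is reported, so what follows rests on my own checks.

- **Loading:** I lifted the cassette by its handle, tilted it to match the deck and set it on the sprung plate, feeling about 5 N on contact. I let go with the clamp at roughly 2.1 rad. Afterwards it sat square in the rim with its nose in the notch.
- **Clamping:** I pushed the frame over from behind on its side rail and pressed it beside the front bar to a hard stop: about 31 N, 17.3 mm above the deck, where the stop should be at about 17.7 mm.
- **Last checks:**
  - In both pictures taken after I backed off, the frame outline matches 0.01 rad to about ±0.015 rad and not 0.10 rad.
  - It had stayed there for about 2 s with nothing touching it.
  - The handle shows in the frame's window within 1–3 pixels of where a fully home cassette would put it.
  - The other objects look unmoved in both views.
- **Disagreements:**
  - I did not see the expected 8–10 N snap as a separate peak. The step-end readings went 4, 2, 4, 13 and then 31 N, so "caught" is judged from the frame staying down.
  - The clamp-bar detector was about 2 pixels off the caught position, which would suggest a slightly larger angle, but the outlines did not support that.

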